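# Undo the captive screw and open the control box

### The arm

A 6-joint arm with a two-finger parallel gripper is mounted at the origin on the work surface; the furniture and walls round the work are solid. World frame = base frame: x ahead of the robot, y to its left, z up, the work surface at z = 0. Lengths are in m, angles in rad, forces in N, time in s.
With the tool pointing down it reaches from about 0.375 to 0.9 m from the base axis. Payload 3.1 kg.
Tool frame: the origin (TCP) lies midway between the tips of the shut fingers; the grasp point (between the pads) lies 19 mm behind it (manip.grasp_offset is the distance from the TCP to the grasp point, in m); z points along the fingers, y is the line along which they close (so a half turn about z gives the same grasp; the last joint's range is limited). The gripper opens to 85 mm and grips with 20 to 120 N. Pads are 22 mm wide; open, the fingers measure 114 mm over their backs; the gripper's body (76 mm by 85 mm) begins 54 mm behind the grasp point. The pads swing forward as they close: fully open they stand 13 mm farther back than shut.
Start: joints at [1.069, 0.527, 1.433, -0, 1.181, -0.178], TCP at [0.199, 0.593, 0.231] pointing down, gripper open.
Joint ranges: [-3.08, 3.08], [-0.75, 2.2], [0.22, 2.44], [-1.43, 4.57], [0, 2.65], [-2.85, 2.85]. Speed limits (rad/s): [2.79, 2.79, 3.14, 3.14, 3.14, 3.14].

### API

Orientations are given as a unit quaternion [x, y, z, w].
In Python, from station import sensors, cams, order, manip gives the robot as it stands.
- The arm moves only by the tool move_arm, never from a script. Its argument "targets" is a list of rows, each an object of numbers: "dx", "dy", "dz": the shift along the world's x, y, z normalised to -1 to 1, where 1 is 25 mm; "rx", "ry", "rz": the turn, a rotation vector about the world's x, y, z normalised to -1 to 1, where 1 is 30 degrees. A call has exactly 10 rows; each row shifts and turns the commanded pose from where the row before left it; what a row does not reach is not made up. A row lasts 1/8 s, in which the tool goes at most 62.5 mm and 10.7 degrees, less where a joint would pass 70% of its speed; a pose out of reach is approached as far as the arm can. A call with a number of a shift or a turn outside -1 to 1 is refused whole. A call with a gripper value outside its range is refused whole. "claw" is the opening in per cent of the stroke, from 0 (shut) to 100 (fully open), set as the call begins (left out, the last holds). The fingers move at their own pace and stop on an object; "newtons" is the grip in N (left out, the last holds). Time passes only in rows, so rows that do not move let the fingers close, or fill a call up. It gives the time, the measured TCP pose, the force, the opening and the grip force at its end, in the units of the state.
- sensors.sense(): the state, without advancing time (a new reading comes with each control period).
- cams.snapshot(name): name is "scene" or "top"; returns the picture (400x640x3 uint8, red, green, blue); there is no depth.
- cams.camera_model(name): a dict with "fx", "fy", "cx", "cy" (pixels), "extrinsics" (4x4, takes a point from world to camera coordinates). Camera axes: x right, y down, z forward; pixel columns grow to the right and rows downward; lengths in m; the calibration is good to about 2 mm. A picture is of the moment at which its call begins. camera_model takes no time and is no camera call.
- order.sign_off(): hands the job in; it is judged then, once.
The state is a dict: "t": time; "q": joint angles; "qd": joint speeds; "tau": joint torques, N m; "tcp_pos": TCP position; "tool_rot": TCP orientation; "force": force on the tool from outside, world axes, zero at the start; "ft_torque": the same for the moment, N m; "finger_gap": opening from 0.0 (shut) to 1.0 (fully open); "gripper_force": force on a finger pad.
Only numpy, scipy, OpenCV 4.12 (cv2) and the standard library are available. Lean on these libraries where they do the work, as an engineer would, in place of code of your own. Each camera call takes 0.05 s, during which the arm holds its last target. There are 200 camera calls.

### The job

Open up the grey sloping control box for servicing: take the orange driver from its stand, put its blade in the slot of the brass captive screw and turn the screw anticlockwise as far as it goes, which frees the lid. Stand the driver upright in its stand again, and swing the lid up by its handle until it meets its stop, leaving it there. Turn the screw only with the driver, and leave the glue bottle and the round steel paperweight where they are.

Things in the scene. Friction and masses are not known exactly. Their poses are not given: they have to be found in the camera images.
- control_box: fixed grey sheet-metal box, 130 deep (x), 176 wide (y), 80 high at the front and 153 at the back; origin at the centre of its underside, its low front faces its own -x (towards the robot). An aluminium lid 5 thick covers its sloping top, 30 degrees from level, falling towards the front; the lid is hinged along the top back edge
- box_lid (a joint): lid angle: 0 shut, 1.4 rad at its open stop. Stiff hinge: the lid stays where it is left (2 to 4 N at the handle moves it). It cannot open until the screw has been turned past about 1.0 rad
- lid_handle (a point): middle of the lid's pull handle: a round black bar 10 in diameter and 90 long, parallel to the hinge, held in the lid's plane 40 in front of the lid's front edge by an arm at each end; about 56 above the desk when shut. z axis square to the lid (outwards), x axis up the slope to the hinge, y axis along the bar
- lid_hinge (a point): point on the lid's hinge line at mid-width, 198 from the bar's line along the lid; y axis along the hinge (the lid opens by turning positively about it), z axis square to the lid outwards, x up the slope (these turn with the lid)
- screw (a joint): angle of the captive screw in rad, 0 fully locked, 1.4 at its stop (lid free); grows anticlockwise as seen from outside. It starts between 0 and 0.3. Stiff: 0.12 N m turns it and it stays where left; it does not rise or fall
- screw_slot (a point): centre of the screw's slot at the level of the head's top face, 18 above the lid's underside. Brass round head 40 in diameter standing 13 proud of the lid, on the lid's centre line 46 from its front edge. Slot 27 long, 9 wide, 10 deep, closed at its ends, with a dark floor. z axis along the screw's axis outwards, x axis along the slot, y across it; turns with the screw
- driver_grip (a point): centre of the driver's orange handle, a rounded block 36 (x) by 26 (y) by 65 (z), 33 below its top. The driver is 150 long, 140 g: blade, steel shank 14 in diameter, black round guard 52 in diameter and 5 thick just below the handle, handle. z axis from the blade to the handle (up when it stands in its stand), x along the blade's width, y across its thickness
- driver_tip (a point): middle of the blade's end, 117.5 below driver_grip on the driver's axis; same axes. The blade is 22 wide (x) and 5 thick (y), narrowing over its last 5 mm to 20 by 2; the guard's underside is 80 above this point
- stand_mouth (a point): centre of the mouth of the fixed driver stand, 86 above the desk: an upright square wooden tube, 30 by 30 inside, 38 outside, 80 deep, on a steel foot 90 by 80. The driver hangs in it by its guard, which rests on the rim, its blade 6 above the desk
- glue_bottle: loose white glue bottle with a grey cap, 43 in diameter and 134 high, origin at the centre of its underside; leave it where it is
- drafting_weight: loose dark grey turned-steel paperweight with a knob, 50 in diameter and 46 high, origin at the centre of its underside; leave it where it is
Not all that is in view belongs to the job. There is more than one size of the part that bears driver_grip; the job needs the larger.

How it is judged:
On the way:
1. the screw is turned to its stop (past 1.25 rad) while the lid is still shut (value of joint screw above 1.25 rad and value of joint box_lid below 0.1 rad), for 0.1 s.
At the end, for the whole second after the job is handed in: the lid rests at its open stop (above 1.32 rad of 1.4), the screw is still undone (above 1.2 rad), and the driver stands in its stand, upright within 0.15 rad, its guard down on the rim (within 8 mm) and its axis within 16 mm of the mouth's centre (value of joint box_lid above 1.32 rad and velocity of joint box_lid below 0.05 rad/s and value of joint screw above 1.2 rad and horizontal distance between driver_grip and stand_mouth below 0.016 m and z of driver_tip in the frame of stand_mouth below -0.072 m and angle between driver_grip's own z axis and vertical below 0.15 rad); the robot touches nothing.
It fails at once if the screw is touched by the gripper or arm instead of the driver (contact force between any of the fingers, the arm and screw above 1 N).
It fails at once if the glue bottle or the paperweight is moved by more than 30 mm (distance of any of glue_bottle, drafting_weight from where it was at the start of the episode above 0.03 m).
It also fails if it takes over 72 s, if anything falls off the work surface, if the arm or the gripper's body presses on something with over 40 N, if the wrist force passes 120 N, or if a joint passes its speed limit or range.

## Working session

There is one attempt and no reset: what is moved stays moved. The work goes in short steps, Python scripts to look and compute and a tool call to move; the robot and the scene stay as the last step left them, time stands still between calls to the robot, and variables do not carry over. Pictures are saved under pics/ and viewed, at most 14 in all, crops included, and the job is handed in when it is done.

Besides the shell and the picture viewer there is one more tool, called after "Call:" by a JSON object that holds its "name" and its "arguments". move_arm: Moves the arm, as the interface text tells. Scaled input: -1 to 1 covers 25 mm each way for a shift and 30 degrees each way for a turn. Its arguments: {"type":"object","properties":{"targets":{"type":"array"},"claw":{"type":"number"},"newtons":{"type":"number"}},"required":["targets"]}

```bash
mkdir -p pics; ls
python3 - <<'E'
from station import sensors,cams,order,manip
import cv2
for n in("scene","top"):
    im=cams.snapshot(n); cv2.imwrite(f"pics/{n}0.png",im[:,:,::-1])
    print(n,cams.camera_model(n))
print(sensors.sense()); print(manip.grasp_offset)
E
```

```text
pics
scene {'fx': 485.908376051625, 'fy': 485.908376051625, 'cx': 314.8123239368521, 'cy': 201.61984866577924, 'extrinsics': array([[ 0.87889328, -0.4766678 ,  0.01828704, -0.46081112],
       [-0.30036913, -0.58279655, -0.75506726,  0.2385042 ],
       [ 0.37057387,  0.65813068, -0.65539226,  1.20830933],
       [ 0.        ,  0.        ,  0.        ,  1.        ]])}
top {'fx': 396.121585576201, 'fy': 396.121585576201, 'cx': 319.8508114901366, 'cy': 205.44459433076366, 'extrinsics': array([[ 0.01202272, -0.99974436, -0.01914841,  0.02528354],
       [-0.98421192, -0.00844978, -0.17679224,  0.54231114],
       [ 0.17658524,  0.02097162, -0.98406191,  1.05420539],
       [ 0.        ,  0.        ,  0.        ,  1.        ]])}
{'t': 0.1, 'q': array([ 1.06852283e+00,  5.28388987e-01,  1.43376679e+00,  3.61018487e-05,
        1.18138250e+00, -1.78471335e-01]), 'qd': array([-1.63185227e-05, -2.58623195e-03, -4.37748504e-03, -1.97555956e-04,
        3.45722107e-04,  1.67601110e-03]), 'tau': array([-4.47111561e-04, -4.43307066e+01, -1.78586662e+01, -2.29974812e-04,
        3.85032239e-03, -2.97473065e-06]), 'tcp_pos': array([0.19849455, 0.59197535, 0.23042411]), 'tool_rot': array([ 1.61201419e-01,  9.86921048e-01, -9.11428565e-04, -3.40496601e-04]), 'force': array([ 0.49086163, -1.07407668,  0.28485732]), 'ft_torque': array([0.01400031, 0.06885204, 0.02001207]), 'gripper_force': 0.0, 'finger_gap': 1.0006954401717272}
0.0187
```

View pics/scene0.png

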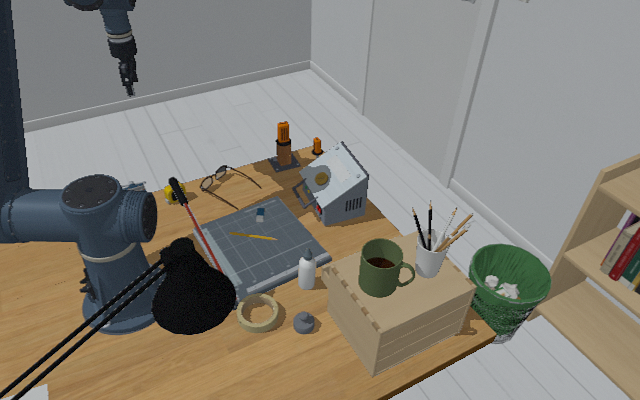

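View pics/top0.png

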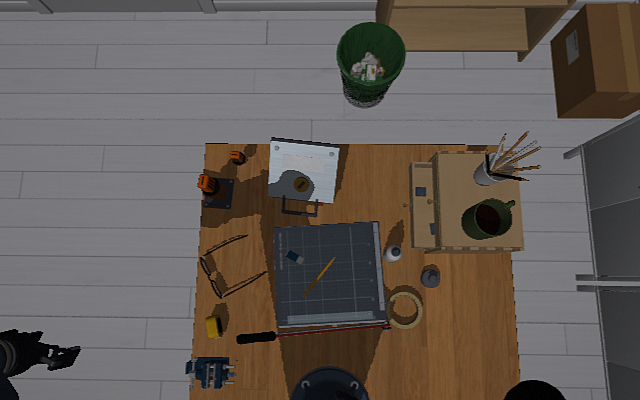

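The scene view shows the large driver in its stand at about (284,145) and the small one at (317,146), with the box at (335,185) and its screw at (320,180). In the top view the driver is at (207,183), the screw at (301,185) and the handle bar at about (300,212). I'll enlarge both regions.

```bash
cat > h.py <<'E'
import numpy as np,cv2
from station import sensors,cams,order,manip
from scipy.spatial.transform import Rotation as R
M={n:cams.camera_model(n) for n in("scene","top")}
def ray(n,u,v):
    m=M[n];E=m["extrinsics"];d=E[:3,:3].T@[(u-m["cx"])/m["fx"],(v-m["cy"])/m["fy"],1]
    return -E[:3,:3].T@E[:3,3],d/np.linalg.norm(d)
def plane(n,u,v,z):
    o,d=ray(n,u,v);return o+d*(z-o[2])/d[2]
def proj(n,p):
    m=M[n];E=m["extrinsics"];c=E[:3,:3]@np.asarray(p)+E[:3,3]
    return np.array([m["fx"]*c[0]/c[2]+m["cx"],m["fy"]*c[1]/c[2]+m["cy"]])
def tri(a,b):
    (o1,d1),(o2,d2)=ray("scene",*a),ray("top",*b)
    s=np.linalg.lstsq(np.c_[d1,-d2],o2-o1,rcond=None)[0]
    p,q=o1+s[0]*d1,o2+s[1]*d2
    return (p+q)/2,np.linalg.norm(p-q)
E
python3 - <<'E'
import cv2
a=cv2.imread("pics/scene0.png")[110:230,260:380]; b=cv2.imread("pics/top0.png")[130:230,190:350]
cv2.imwrite("pics/sc.png",cv2.resize(a,(600,600),interpolation=cv2.INTER_CUBIC))
cv2.imwrite("pics/tc.png",cv2.resize(b,(800,500),interpolation=cv2.INTER_CUBIC))
E
```

```text
(no output)
```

View pics/sc.png

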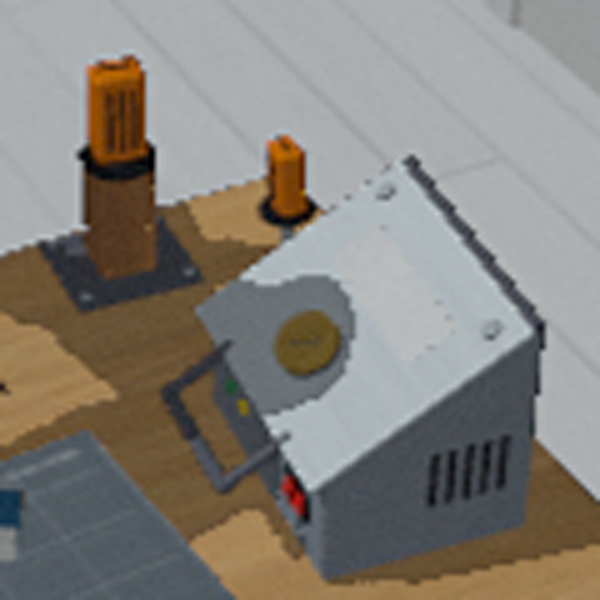

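View pics/tc.png

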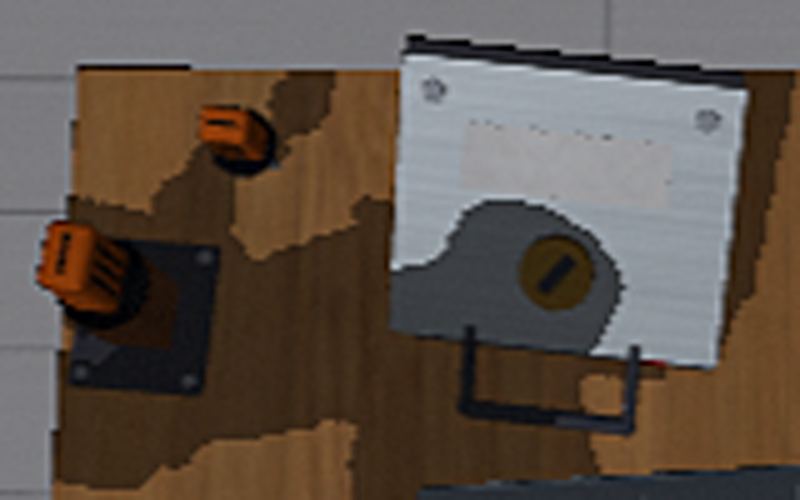

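The crops show the driver's guard at about (283,142) in scene and the stand foot's bolts at about (231,181), (228,206) and (206,204) in top. The screw head is at (321.6,178.4) in scene and (301.4,184.4) in top, with its slot running from lower left to upper right. The bar runs from (283,211) to (316.4,215.6) in top. Next I'll measure these with masks.

```bash
cat > meas.py <<'E'
from h import *
im={n:cv2.imread(f"pics/{n}0.png") for n in("scene","top")}
hsv={n:cv2.cvtColor(im[n],cv2.COLOR_BGR2HSV) for n in im}
def blobs(n,lo,hi,roi,amin=15):
    x0,y0,x1,y1=roi;m=cv2.inRange(hsv[n],lo,hi);k=np.zeros_like(m);k[y0:y1,x0:x1]=m[y0:y1,x0:x1]
    c,_=cv2.findContours(k,cv2.RETR_EXTERNAL,cv2.CHAIN_APPROX_NONE)
    return [x for x in c if cv2.contourArea(x)>amin]
def show(t,cs):
    for c in cs:
        print(t,"ell",cv2.fitEllipse(c),"area",cv2.contourArea(c),"box",cv2.boundingRect(c))
show("brass s",blobs("scene",(18,120,60),(32,255,255),(305,165,335,195)))
show("brass t",blobs("top",(15,120,40),(32,255,255),(285,170,320,200)))
show("orange s",blobs("scene",(5,180,80),(18,255,255),(265,110,330,160)))
show("orange t",blobs("top",(3,180,60),(18,255,255),(190,140,260,200)))
show("guard s",blobs("scene",(0,0,0),(180,255,40),(270,130,300,155)))
E
python3 meas.py
python3 - <<'E'
from h import *
T=lambda x,y:(190+(x+.5)/5-.5,130+(y+.5)/5-.5)
S=lambda x,y:(260+(x+.5)/5-.5,110+(y+.5)/5-.5)
print("screw",tri(S(308,342),T(557,272)))
for p in((543,290),(572,256)):print("slot",plane("top",*T(*p),.112))
for p in((465,405),(632,428)):print("bar",plane("top",*T(*p),.056))
print("bar tri",tri(S(172,392),T(465,405)),tri(S(222,486),T(632,428)))
for p in((403,45),(745,82)):print("hinge",plane("top",*T(*p),.157))
print("guard",tri(S(116,160),T(103,283)), plane("scene",*S(116,158),.091))
for p in((205,258),(189,381),(80,372)):print("bolt top",plane("top",*T(*p),.006))
for p in((85,297),(193,272)):print("bolt scene",plane("scene",*S(*p),.006))
print("drv top", plane("scene",*S(116,65),.156),plane("top",*T(68,255),.156))
E
```

```text
brass s ell ((321.0967712402344, 178.10133361816406), (10.29841136932373, 12.46169376373291), 42.6708869934082) area 98.0 box (315, 172, 13, 13)
brass t ell ((300.6666564941406, 184.38787841796875), (13.165743827819824, 13.739496231079102), 123.12047576904297) area 140.5 box (294, 178, 15, 14)
orange s ell ((316.9561767578125, 145.2229766845703), (6.530116081237793, 15.889384269714355), 177.59620666503906) area 74.0 box (314, 138, 7, 15)
orange s ell ((282.9711608886719, 132.01168823242188), (11.195541381835938, 21.850492477416992), 0.42631325125694275) area 180.0 box (278, 122, 11, 21)
orange t ell ((204.57589721679688, 183.04043579101562), (12.597314834594727, 17.872255325317383), 154.94528198242188) area 126.5 box (198, 175, 15, 17)
orange t ell ((235.14816284179688, 155.56004333496094), (7.6810503005981445, 13.149971008300781), 120.75838470458984) area 61.0 box (230, 151, 12, 11)
guard s ell ((283.0599670410156, 141.0387725830078), (7.808540344238281, 13.344304084777832), 93.75019073486328) area 29.0 box (276, 140, 15, 6)
screw (array([0.58752272, 0.08051417, 0.11075324]), np.flo
[... 162 characters left out ...]
 0.04099514 0.056     ]
bar tri (array([0.52481058, 0.13330899, 0.05815738]), np.float64(0.0003441307928606388)) (array([0.51149959, 0.04120107, 0.06128086]), np.float64(0.002107281974919128))
hinge [0.69738728 0.15932846 0.157     ]
hinge [ 0.67835105 -0.01780862  0.157     ]
guard (array([0.5840502 , 0.32937327, 0.08862702]), np.float64(0.002917722797883828)) [0.58212509 0.32855677 0.091     ]
bolt top [0.61978164 0.29494268 0.006     ]
bolt top [0.54630388 0.30046206 0.006     ]
bolt top [0.55107651 0.36451393 0.006     ]
bolt scene [0.54591183 0.30528547 0.006     ]
bolt scene [0.62208768 0.29747642 0.006     ]
drv top [0.58721762 0.33543915 0.156     ] [0.58459334 0.32706567 0.156     ]
```

```bash
cat >> h.py <<'E'
yaw=np.radians(-6.3); X=np.array([np.cos(yaw),np.sin(yaw),0]); Y=np.array([-np.sin(yaw),np.cos(yaw),0]); Z=np.array([0,0,1.])
N=-.5*X+np.sqrt(.75)*Z; U=np.sqrt(.75)*X+.5*Z   # lid normal, up-slope
SLOT=np.array([.5867,.0803,.112]); STAND=np.array([.5848,.3290,.086])
def tool(zdir,ydir):
    z=np.asarray(zdir,float);z/=np.linalg.norm(z);y=ydir-z*(z@ydir);y/=np.linalg.norm(y)
    return R.from_matrix(np.c_[np.cross(y,z),y,z])
def go(p,rot):
    s=sensors.sense();d=(np.asarray(p)-s["tcp_pos"])/.025
    rv=(rot*R.from_quat(s["tool_rot"]).inv()).as_rotvec()/np.radians(30)
    print("pos",s["tcp_pos"].round(4),"shift",d.round(2),"turn",rv.round(3),"q",s["q"].round(2))
E
python3 - <<'E'
from h import *
T=lambda x,y:(190+(x+.5)/5-.5,130+(y+.5)/5-.5)
S=lambda x,y:(260+(x+.5)/5-.5,110+(y+.5)/5-.5)
def lid(n,u,v,h=0.):
    o,d=ray(n,u,v);q=(SLOT-h*N-o)@N/(d@N)*d+o-SLOT;return np.r_[q@U,q@Y,q@N]*1e3
a,b=[lid("top",*T(*p),.01) for p in((543,290),(572,256))];d=b-a
print("slot floor",a,b,"angle about N from U",np.degrees(np.arctan2(d[1],d[0])),"len",np.hypot(*d[:2]))
a,b=[lid("scene",*S(*p),.005) for p in((290,344),(326,341))];d=b-a
print("scene slot",a,b,np.degrees(np.arctan2(d[1],d[0])))
print("head top",lid("top",*T(557,272)),"sc",lid("scene",*S(308,342)))
# subpixel slot moment in top view
im=cv2.imread("pics/top0.png");g=cv2.cvtColor(im,cv2.COLOR_BGR2GRAY)
print(g[177:193,293:311])
print([proj("top",SLOT),proj("scene",SLOT)])
for e in(((40,280),(50,222)),((82,285),(93,228)),((62,272),(68,232))):
    p,q=[plane("top",*T(*c),.156) for c in e];d=q-p;print("handle",np.degrees(np.arctan2(d[1],d[0])),np.hypot(*d[:2]))
go([*STAND[:2],.22],tool([0,0,-1],[np.sin(np.radians(8)),np.cos(np.radians(8)),0]))
E
```

```text
slot floor [-12.78179615   7.64036438 -10.        ] [  7.97778467  -6.35383675 -10.        ] angle about N from U -33.984227964023106 len 25.03593139499584
scene slot [-10.16587145  11.83282446  -5.        ] [ 8.20303687 -3.6996443  -5.        ] -40.21735109901249
head top [ 1.26393408e+00 -5.33707601e-02  2.33248315e-13] sc [-5.47925580e-01 -8.01394314e-01  9.27595460e-15]
[[ 62  64  66  69  46  36  28  19  22  19  21  43  62  64  60  49 135 163]
 [ 64  63  63  48  31  35  40  45  47  40  35  26  23  54  66  59  46 135]
 [ 64  66  52  38  42  45  44  44  44  46  47  45  34  25  55  63  54 137]
 [ 63  54  42  40  42  43  39  40  40  42  43  45  46  35  30  56  58  48]
 [ 65  52  40  41  42  39  42  42  43  30  19  37  46  41  26  55  64  60]
 [ 55  46  39  41  41  40  41  44  30  18  15  17  38  45  39  36  55  62]
 [ 52  46  39  41  42  43  44  30  19  17  15  26  38  42  39  41  60  65]
 [ 55  42  40  42  42  43  33  18  15  16  23  40  42  41  41  31  56  62]
 [ 56  45  43  43  42  34  21  15  20  25  40  43  42  43  43  28  52  63]
 [ 56  43  40  44  34  18  16  17  23  35  40  42  39  43  41  51  61  65]
 [ 65  47  41  39  30  17  14  24  36  41  42  42  41  41  39  56  62  62]
 [ 68  56  43  41  37  27  23  33  42  43  42  42  43  42  45  59  64  62]
 [ 64  67  54  41  43  42  39  44  41  40  41  41  41  43  60  65  62  63]
 [ 63  65  67  53  39  39  44  44  44  41  40  38  43  49  60  64  63  64]
 [ 61  64  62  66  61  45  36  37  40  41  40  47  63  67  66  64  64  64]
 [ 66  63  63  66  65  68  60  57  59  65  67  65  66  64  63  64  65  62]]
[array([300.942106  , 184.45258056]), array([321.24673624, 177.7290106 ])]
handle -5.835557610427625 0.030627778085002135
handle -7.189877884326 0.030143201022576768
handle -4.692432306070546 0.02107256743359591
pos [0.1985 0.592  0.2304] shift [ 15.45 -10.52  -0.42] turn [ 0.003 -0.002  0.352] q [ 1.07  0.53  1.43  0.    1.18 -0.18]
```

Call:
{"name": "move_arm", "arguments": {"targets": [{"dx": 0.95, "dy": -0.65, "rz": 0.042}, {"dx": 0.95, "dy": -0.65, "rz": 0.042}, {"dx": 0.95, "dy": -0.65, "rz": 0.042}, {"dx": 0.95, "dy": -0.65, "rz": 0.042}, {"dx": 0.95, "dy": -0.65, "rz": 0.042}, {"dx": 0.95, "dy": -0.65, "rz": 0.042}, {"dx": 0.95, "dy": -0.65, "rz": 0.042}, {"dx": 0.95, "dy": -0.65, "rz": 0.042}, {"dx": 0.95, "dy": -0.65, "rz": 0.042}, {"dx": 0.95, "dy": -0.65, "rz": 0.042}], "claw": 100, "newtons": 100}}

```text
schema error: expected keys dx, dy, dz, rx, ry, rz
```

Call:
{"name": "move_arm", "arguments": {"targets": [{"dx": 1.0, "dy": -0.7}, {"dx": 1.0, "dy": -0.7}, {"dx": 1.0, "dy": -0.7}, {"dx": 1.0, "dy": -0.7}, {"dx": 1.0, "dy": -0.7}, {"dx": 0.95, "dy": -0.52}, {}, {}, {}, {}]}}

```text
schema error: expected keys dx, dy, dz, rx, ry, rz
```

Run:
```python
from h import *
a=np.radians(6);go([*STAND[:2],.105],tool([0,0,-1],[np.sin(a),np.cos(a),0]))
```

```text
pos [0.1985 0.592  0.2304] shift [ 15.45 -10.52  -5.02] turn [ 0.003 -0.001  0.418] q [ 1.07  0.53  1.43  0.    1.18 -0.18]
```

All six keys are needed in each row.

Call:
{"name": "move_arm", "arguments": {"targets": [{"dx": 0.95, "dy": -0.65, "dz": 0, "rx": 0, "ry": 0, "rz": 0.042}, {"dx": 0.95, "dy": -0.65, "dz": 0, "rx": 0, "ry": 0, "rz": 0.042}, {"dx": 0.95, "dy": -0.65, "dz": 0, "rx": 0, "ry": 0, "rz": 0.042}, {"dx": 0.95, "dy": -0.65, "dz": 0, "rx": 0, "ry": 0, "rz": 0.042}, {"dx": 0.95, "dy": -0.65, "dz": 0, "rx": 0, "ry": 0, "rz": 0.042}, {"dx": 0.95, "dy": -0.65, "dz": 0, "rx": 0, "ry": 0, "rz": 0.042}, {"dx": 0.95, "dy": -0.65, "dz": 0, "rx": 0, "ry": 0, "rz": 0.042}, {"dx": 0.95, "dy": -0.65, "dz": 0, "rx": 0, "ry": 0, "rz": 0.042}, {"dx": 0.95, "dy": -0.65, "dz": 0, "rx": 0, "ry": 0, "rz": 0.042}, {"dx": 0.95, "dy": -0.65, "dz": 0, "rx": 0, "ry": 0, "rz": 0.042}], "claw": 100, "newtons": 100}}

```text
t: 1.35
tcp_pos: [0.4367, 0.4292, 0.2307]
tool_rot: [0.052, 0.999, -0.0, -0.001]
force: [-0.7, -0.2, 1.1]
finger_gap: 0.998
gripper_force: 0.0
```

Call:
{"name": "move_arm", "arguments": {"targets": [{"dx": 0.95, "dy": -0.65, "dz": 0, "rx": 0, "ry": 0, "rz": 0}, {"dx": 0.95, "dy": -0.65, "dz": 0, "rx": 0, "ry": 0, "rz": 0}, {"dx": 0.95, "dy": -0.65, "dz": 0, "rx": 0, "ry": 0, "rz": 0}, {"dx": 0.95, "dy": -0.65, "dz": 0, "rx": 0, "ry": 0, "rz": 0}, {"dx": 0.95, "dy": -0.65, "dz": 0, "rx": 0, "ry": 0, "rz": 0}, {"dx": 0.95, "dy": -0.65, "dz": 0, "rx": 0, "ry": 0, "rz": 0}, {"dx": 0.25, "dy": -0.12, "dz": 0, "rx": 0, "ry": 0, "rz": 0}, {"dx": 0, "dy": 0, "dz": 0, "rx": 0, "ry": 0, "rz": 0}, {"dx": 0, "dy": 0, "dz": 0, "rx": 0, "ry": 0, "rz": 0}, {"dx": 0, "dy": 0, "dz": 0, "rx": 0, "ry": 0, "rz": 0}]}}

```text
t: 2.6
tcp_pos: [0.5842, 0.3303, 0.2314]
tool_rot: [0.051, 0.999, 0.0, -0.0]
force: [-0.2, -0.1, 0.4]
finger_gap: 1.002
gripper_force: 0.0
```

Run:
```python
from h import *
a=np.radians(6);go([*STAND[:2],.105],tool([0,0,-1],[np.sin(a),np.cos(a),0]))
```

```text
pos [0.5842 0.3303 0.2314] shift [ 0.03 -0.05 -5.06] turn [-0.    -0.001 -0.004] q [ 0.35  0.59  1.31  0.    1.24 -1.12]
```

Call:
{"name": "move_arm", "arguments": {"targets": [{"dx": 0, "dy": 0, "dz": 0, "rx": 0, "ry": 0, "rz": -0.353}, {"dx": 0, "dy": 0, "dz": 0, "rx": 0, "ry": 0, "rz": -0.353}, {"dx": 0, "dy": 0, "dz": 0, "rx": 0, "ry": 0, "rz": -0.353}, {"dx": 0, "dy": 0, "dz": 0, "rx": 0, "ry": 0, "rz": -0.353}, {"dx": 0, "dy": 0, "dz": 0, "rx": 0, "ry": 0, "rz": -0.353}, {"dx": 0, "dy": 0, "dz": 0, "rx": 0, "ry": 0, "rz": -0.353}, {"dx": 0, "dy": 0, "dz": 0, "rx": 0, "ry": 0, "rz": -0.353}, {"dx": 0, "dy": 0, "dz": 0, "rx": 0, "ry": 0, "rz": -0.353}, {"dx": 0, "dy": 0, "dz": 0, "rx": 0, "ry": 0, "rz": -0.353}, {"dx": 0, "dy": 0, "dz": 0, "rx": 0, "ry": 0, "rz": -0.353}]}}

```text
t: 3.85
tcp_pos: [0.5844, 0.3301, 0.2314]
tool_rot: [0.83, 0.558, -0.0, -0.0]
force: [-0.1, -0.2, -0.8]
finger_gap: 1.0
gripper_force: 0.0
```

Call:
{"name": "move_arm", "arguments": {"targets": [{"dx": 0, "dy": 0, "dz": 0, "rx": 0, "ry": 0, "rz": -0.353}, {"dx": 0, "dy": 0, "dz": 0, "rx": 0, "ry": 0, "rz": -0.353}, {"dx": 0, "dy": 0, "dz": 0, "rx": 0, "ry": 0, "rz": -0.353}, {"dx": 0, "dy": 0, "dz": 0, "rx": 0, "ry": 0, "rz": -0.353}, {"dx": 0, "dy": 0, "dz": 0, "rx": 0, "ry": 0, "rz": -0.353}, {"dx": 0, "dy": 0, "dz": 0, "rx": 0, "ry": 0, "rz": -0.353}, {"dx": 0, "dy": 0, "dz": 0, "rx": 0, "ry": 0, "rz": -0.353}, {"dx": 0, "dy": 0, "dz": -0.5, "rx": 0, "ry": 0, "rz": 0}, {"dx": 0, "dy": 0, "dz": -0.5, "rx": 0, "ry": 0, "rz": 0}, {"dx": 0, "dy": 0, "dz": -0.5, "rx": 0, "ry": 0, "rz": 0}]}}

```text
t: 5.1
tcp_pos: [0.5845, 0.3294, 0.1923]
tool_rot: [0.999, -0.051, -0.001, 0.0]
force: [-0.1, -0.1, 0.4]
finger_gap: 1.0
gripper_force: 0.0
```

Call:
{"name": "move_arm", "arguments": {"targets": [{"dx": 0, "dy": 0, "dz": -0.5, "rx": 0, "ry": 0, "rz": 0}, {"dx": 0, "dy": 0, "dz": -0.5, "rx": 0, "ry": 0, "rz": 0}, {"dx": 0, "dy": 0, "dz": -0.5, "rx": 0, "ry": 0, "rz": 0}, {"dx": 0, "dy": 0, "dz": -0.5, "rx": 0, "ry": 0, "rz": 0}, {"dx": 0, "dy": 0, "dz": -0.5, "rx": 0, "ry": 0, "rz": 0}, {"dx": 0, "dy": 0, "dz": -0.5, "rx": 0, "ry": 0, "rz": 0}, {"dx": 0, "dy": 0, "dz": -0.5, "rx": 0, "ry": 0, "rz": 0}, {"dx": 0, "dy": 0, "dz": 0, "rx": 0, "ry": 0, "rz": 0}, {"dx": 0, "dy": 0, "dz": 0, "rx": 0, "ry": 0, "rz": 0}, {"dx": 0, "dy": 0, "dz": 0, "rx": 0, "ry": 0, "rz": 0}]}}

```text
t: 6.35
tcp_pos: [0.5856, 0.3297, 0.107]
tool_rot: [0.999, -0.052, 0.001, -0.0]
force: [-0.3, -0.1, -0.3]
finger_gap: 1.002
gripper_force: 0.0
```

Call:
{"name": "move_arm", "arguments": {"targets": [{"dx": 0, "dy": 0, "dz": 0, "rx": 0, "ry": 0, "rz": 0}, {"dx": 0, "dy": 0, "dz": 0, "rx": 0, "ry": 0, "rz": 0}, {"dx": 0, "dy": 0, "dz": 0, "rx": 0, "ry": 0, "rz": 0}, {"dx": 0, "dy": 0, "dz": 0, "rx": 0, "ry": 0, "rz": 0}, {"dx": 0, "dy": 0, "dz": 0, "rx": 0, "ry": 0, "rz": 0}, {"dx": 0, "dy": 0, "dz": 0, "rx": 0, "ry": 0, "rz": 0}, {"dx": 0, "dy": 0, "dz": 0, "rx": 0, "ry": 0, "rz": 0}, {"dx": 0, "dy": 0, "dz": 0, "rx": 0, "ry": 0, "rz": 0}, {"dx": 0, "dy": 0, "dz": 0, "rx": 0, "ry": 0, "rz": 0}, {"dx": 0, "dy": 0, "dz": 0, "rx": 0, "ry": 0, "rz": 0}], "claw": 0, "newtons": 100}}

```text
t: 7.6
tcp_pos: [0.5854, 0.3296, 0.1066]
tool_rot: [0.999, -0.052, 0.0, -0.0]
force: [0.9, -0.4, 3.7]
finger_gap: 0.289
gripper_force: 98.0
```

Run:
```python
from h import *
s=sensors.sense();print(s["q"].round(2),s["ft_torque"].round(2))
for n in("scene","top"): cv2.imwrite(f"pics/{n}1.png",cams.snapshot(n)[:,:,::-1])
a=cv2.imread("pics/scene1.png")[70:190,220:360]; b=cv2.imread("pics/top1.png")[130:230,150:250]
cv2.imwrite("pics/g1.png",np.hstack([cv2.resize(a,(467,400),interpolation=2),cv2.resize(b,(333,400)[:2],interpolation=2)]))
```

```text
[0.35 0.73 1.41 0.   1.   2.02] [ 0.09 -0.04  0.03]
```

View pics/g1.png

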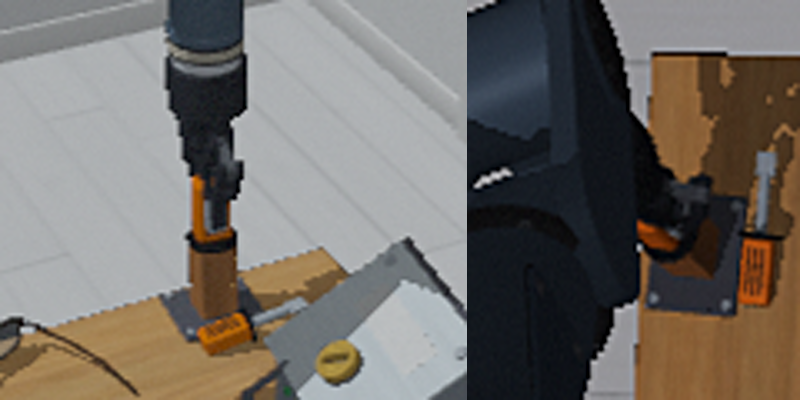

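The large driver is gripped in its stand: handle at about (210,210) in the left crop, with the fingers closed on it. The small driver has been knocked over and lies beside the stand foot at about (235,330) in the same crop. It isn't part of the job and hasn't fallen off the desk. Next I lift.

Call:
{"name": "move_arm", "arguments": {"targets": [{"dx": 0, "dy": 0, "dz": 0.5, "rx": 0, "ry": 0, "rz": 0}, {"dx": 0, "dy": 0, "dz": 0.6, "rx": 0, "ry": 0, "rz": 0}, {"dx": 0, "dy": 0, "dz": 0.6, "rx": 0, "ry": 0, "rz": 0}, {"dx": 0, "dy": 0, "dz": 0.6, "rx": 0, "ry": 0, "rz": 0}, {"dx": 0, "dy": 0, "dz": 0.6, "rx": 0, "ry": 0, "rz": 0}, {"dx": 0, "dy": 0, "dz": 0.6, "rx": 0, "ry": 0, "rz": 0}, {"dx": 0, "dy": 0, "dz": 0.6, "rx": 0, "ry": 0, "rz": 0}, {"dx": 0, "dy": 0, "dz": 0.6, "rx": 0, "ry": 0, "rz": 0}, {"dx": 0, "dy": 0, "dz": 0.6, "rx": 0, "ry": 0, "rz": 0}, {"dx": 0, "dy": 0, "dz": 0.2, "rx": 0, "ry": 0, "rz": 0}]}}

```text
t: 8.95
tcp_pos: [0.5857, 0.3297, 0.2454]
tool_rot: [0.999, -0.052, 0.001, -0.0]
force: [-0.8, -0.2, -1.9]
finger_gap: 0.293
gripper_force: 97.9
```

```bash
cat >> h.py <<'E'
def screwpose(h,deg,L=.1006):
    c,s=np.cos(np.radians(deg)),np.sin(np.radians(deg))
    xd=c*U+s*Y; return SLOT+N*(L+h),tool(-N,np.cross(-N,xd))
E
python3 - <<'E'
from h import *
go(*screwpose(.03,-36))
s=sensors.sense();r=R.from_quat(s["tool_rot"])
print("tip exp",s["tcp_pos"]+r.apply([0,0,.1006]),"px",proj("scene",s["tcp_pos"]+r.apply([0,0,.1006])))
cv2.imwrite("pics/scene2.png",cams.snapshot("scene")[:,:,::-1])
a=cv2.imread("pics/scene2.png")[60:180,240:360];cv2.imwrite("pics/g2.png",cv2.resize(a,(600,600),interpolation=2))
E
```

```text
pos [0.5857 0.3297 0.2454] shift [-2.55 -9.69 -0.81] turn [ 0.209 -0.99  -1.183] q [0.35 0.58 1.29 0.   1.27 2.02]
tip exp [0.58587222 0.32983137 0.14478378] px [283.26900855 126.57351448]
```

View pics/g2.png

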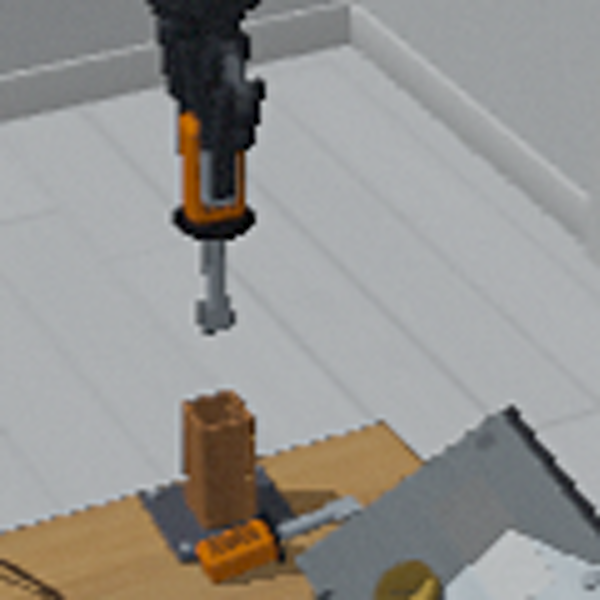

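The driver hangs straight in the grip, its blade tip at about (215,330) in the crop (283,126 in the scene image). That is within 1 px of the expected (283.3,126.6).

Call:
{"name": "move_arm", "arguments": {"targets": [{"dx": -0.25, "dy": -0.97, "dz": -0.05, "rx": 0.021, "ry": -0.099, "rz": -0.118}, {"dx": -0.25, "dy": -0.97, "dz": -0.05, "rx": 0.021, "ry": -0.099, "rz": -0.118}, {"dx": -0.25, "dy": -0.97, "dz": -0.05, "rx": 0.021, "ry": -0.099, "rz": -0.118}, {"dx": -0.25, "dy": -0.97, "dz": -0.05, "rx": 0.021, "ry": -0.099, "rz": -0.118}, {"dx": -0.25, "dy": -0.97, "dz": -0.05, "rx": 0.021, "ry": -0.099, "rz": -0.118}, {"dx": -0.25, "dy": -0.97, "dz": -0.05, "rx": 0.021, "ry": -0.099, "rz": -0.118}, {"dx": -0.25, "dy": -0.97, "dz": -0.05, "rx": 0.021, "ry": -0.099, "rz": -0.118}, {"dx": -0.25, "dy": -0.97, "dz": -0.05, "rx": 0.021, "ry": -0.099, "rz": -0.118}, {"dx": -0.25, "dy": -0.97, "dz": -0.05, "rx": 0.021, "ry": -0.099, "rz": -0.118}, {"dx": -0.25, "dy": -0.95, "dz": -0.05, "rx": 0.021, "ry": -0.099, "rz": -0.118}]}}

```text
t: 10.25
tcp_pos: [0.5218, 0.0867, 0.231]
tool_rot: [0.901, -0.349, 0.249, -0.067]
force: [1.0, -0.6, -0.8]
finger_gap: 0.292
gripper_force: 97.9
```

Run:
```python
from h import *
go(*screwpose(.01,-36))
s=sensors.sense();r=R.from_quat(s["tool_rot"])
t=s["tcp_pos"]+r.apply([0,0,.1006])
q=t-SLOT;print("tip rel slot U,Y,N mm",(np.r_[q@U,q@Y,q@N]*1e3).round(1))
for n in("scene","top"):
    print(n,"tip",proj(n,t),"guard",proj(n,t-r.apply([0,0,.08])),"slot",proj(n,SLOT))
    cv2.imwrite(f"pics/{n}3.png",cams.snapshot(n)[:,:,::-1])
a=cv2.imread("pics/scene3.png")[110:210,270:370]; b=cv2.imread("pics/top3.png")[150:225,260:340]
cv2.imwrite("pics/g3.png",np.hstack([cv2.resize(a,(400,400),interpolation=2),cv2.resize(b,(400,375),interpolation=2)[:375].copy() if 0 else cv2.copyMakeBorder(cv2.resize(b,(400,375),interpolation=2),0,25,0,0,cv2.BORDER_CONSTANT)]))
```

```text
pos [0.5218 0.0867 0.231 ] shift [ 0.4  -0.02 -0.93] turn [-0.002 -0.004  0.001] q [-0.02  0.28  2.04 -0.14  0.3   2.41]
tip rel slot U,Y,N mm [ 2.8 -0.6 35.1]
scene tip [316.73127015 170.21981796] guard [303.72504781 153.05954009] slot [321.24673624 177.7290106 ]
top tip [299.60648168 187.34830326] guard [295.40880132 197.1502932 ] slot [300.942106   184.45258056]
```

View pics/g3.png

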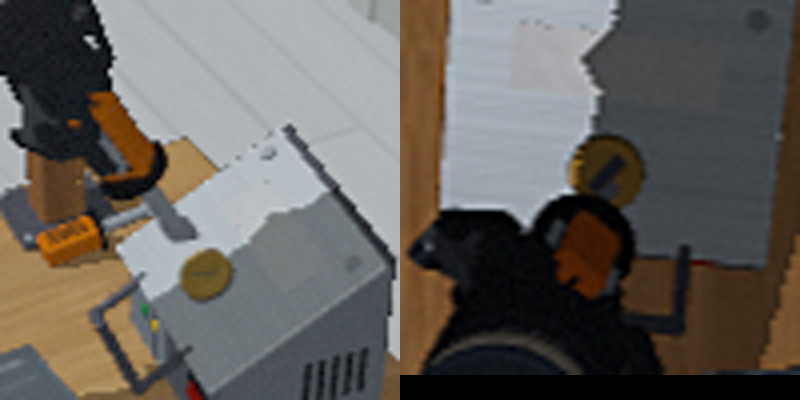

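The tip hangs above the lid at about (183,237) in the scene crop, some 1–1.5 px left of where I computed it. That suggests the driver sits about 2 mm back along the tool's x, so I correct for it. The top view shows the slot at about (606,172) in the crop.

Call:
{"name": "move_arm", "arguments": {"targets": [{"dx": 0.1, "dy": -0.02, "dz": -0.18, "rx": 0, "ry": 0, "rz": 0}, {"dx": 0.1, "dy": -0.02, "dz": -0.18, "rx": 0, "ry": 0, "rz": 0}, {"dx": 0.1, "dy": -0.02, "dz": -0.19, "rx": 0, "ry": 0, "rz": 0}, {"dx": 0.1, "dy": -0.02, "dz": -0.19, "rx": 0, "ry": 0, "rz": 0}, {"dx": 0.1, "dy": 0, "dz": -0.19, "rx": 0, "ry": 0, "rz": 0}, {"dx": 0.07, "dy": 0, "dz": -0.18, "rx": 0, "ry": 0, "rz": 0}, {"dx": 0, "dy": 0, "dz": 0, "rx": 0, "ry": 0, "rz": 0}, {"dx": 0, "dy": 0, "dz": 0, "rx": 0, "ry": 0, "rz": 0}, {"dx": 0, "dy": 0, "dz": 0, "rx": 0, "ry": 0, "rz": 0}, {"dx": 0, "dy": 0, "dz": 0, "rx": 0, "ry": 0, "rz": 0}]}}

```text
t: 11.6
tcp_pos: [0.5369, 0.0855, 0.2038]
tool_rot: [0.901, -0.348, 0.249, -0.067]
force: [-0.2, 1.0, -1.7]
finger_gap: 0.295
gripper_force: 98.1
```

```bash
cat >> h.py <<'E'
def state(L=.1006):
    s=sensors.sense();r=R.from_quat(s["tool_rot"]);t=s["tcp_pos"]+r.apply([0,0,L])
    q=t-SLOT;x=r.apply([1,0,0]);f=s["force"]
    print("tip U,Y,N mm",(np.r_[q@U,q@Y,q@N]*1e3).round(1),"ang",np.degrees(np.arctan2(x@Y,x@U)).round(1),
      "F U,Y,N",np.r_[f@U,f@Y,f@N].round(1),"T.N",round(float(s["ft_torque"]@N),2),"q6",s["q"].round(2)[5],"t",round(s["t"],2))
    return s,r,t
E
python3 - <<'E'
from h import *
s,r,t=state()
go(*screwpose(-.008,-36))
im=cams.snapshot("scene")[:,:,::-1];print(proj("scene",t),proj("scene",SLOT))
a=im[145:195,290:340];cv2.imwrite("pics/g4.png",cv2.resize(a,(600,600),interpolation=2))
E
```

```text
tip U,Y,N mm [ 2.3 -0.2  3.9] ang -35.9 F U,Y,N [-1.1  1.  -1.3] T.N 0.04 q6 2.45 t 11.6
pos [0.5369 0.0855 0.2038] shift [ 0.15 -0.   -0.46] turn [-0.002 -0.003 -0.003] q [-0.02  0.35  2.04 -0.18  0.23  2.45]
[321.3158746  176.51369582] [321.24673624 177.7290106 ]
```

View pics/g4.png

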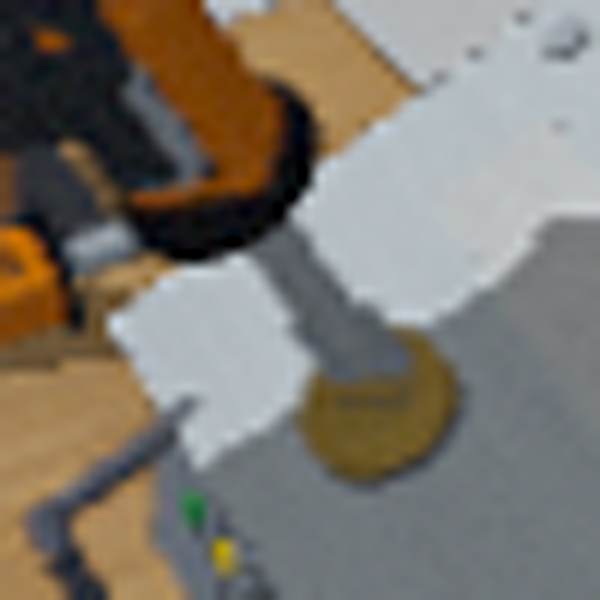

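The blade's end runs from about (325,380) to (415,362) in the crop, just above and roughly parallel to the slot at (335,403)–(412,393). It sits slightly off across the slot, so I nudge it 2 mm and go in gently.

Call:
{"name": "move_arm", "arguments": {"targets": [{"dx": -0.05, "dy": -0.06, "dz": -0.02, "rx": 0, "ry": 0, "rz": 0}, {"dx": 0, "dy": 0, "dz": 0, "rx": 0, "ry": 0, "rz": 0}, {"dx": 0.04, "dy": -0.005, "dz": -0.07, "rx": 0, "ry": 0, "rz": 0}, {"dx": 0.04, "dy": -0.005, "dz": -0.07, "rx": 0, "ry": 0, "rz": 0}, {"dx": 0.04, "dy": -0.005, "dz": -0.07, "rx": 0, "ry": 0, "rz": 0}, {"dx": 0.04, "dy": -0.005, "dz": -0.07, "rx": 0, "ry": 0, "rz": 0}, {"dx": 0, "dy": 0, "dz": 0, "rx": 0, "ry": 0, "rz": 0}, {"dx": 0, "dy": 0, "dz": 0, "rx": 0, "ry": 0, "rz": 0}, {"dx": 0, "dy": 0, "dz": 0, "rx": 0, "ry": 0, "rz": 0}, {"dx": 0, "dy": 0, "dz": 0, "rx": 0, "ry": 0, "rz": 0}]}}

```text
t: 12.9
tcp_pos: [0.5392, 0.0835, 0.1958]
tool_rot: [0.901, -0.348, 0.249, -0.066]
force: [-1.3, 0.9, -3.4]
finger_gap: 0.295
gripper_force: 98.1
```

```bash
python3 -c "
from h import *
state()"
```

```text
tip U,Y,N mm [ 0.4 -1.9 -4.2] ang -35.9 F U,Y,N [-2.9  0.7 -2.2] T.N 0.03 q6 2.45 t 12.9
```

Call:
{"name": "move_arm", "arguments": {"targets": [{"dx": 0.04, "dy": -0.005, "dz": -0.07, "rx": 0, "ry": 0, "rz": 0}, {"dx": 0.04, "dy": -0.005, "dz": -0.07, "rx": 0, "ry": 0, "rz": 0}, {"dx": 0.02, "dy": 0, "dz": -0.035, "rx": 0, "ry": 0, "rz": 0}, {"dx": 0, "dy": 0, "dz": 0, "rx": 0, "ry": 0, "rz": 0}, {"dx": 0, "dy": 0, "dz": 0, "rx": 0, "ry": 0, "rz": 0}, {"dx": 0, "dy": 0, "dz": 0, "rx": 0, "ry": 0, "rz": 0}, {"dx": 0, "dy": 0, "dz": 0, "rx": 0, "ry": 0, "rz": 0}, {"dx": 0, "dy": 0, "dz": 0, "rx": 0, "ry": 0, "rz": 0}, {"dx": 0, "dy": 0, "dz": 0, "rx": 0, "ry": 0, "rz": 0}, {"dx": 0, "dy": 0, "dz": 0, "rx": 0, "ry": 0, "rz": 0}]}}

```text
t: 14.15
tcp_pos: [0.5414, 0.0834, 0.192]
tool_rot: [0.901, -0.348, 0.249, -0.066]
force: [-5.3, 1.9, 4.8]
finger_gap: 0.293
gripper_force: 99.4
```

Run:
```python
from h import *
state()
im=cams.snapshot("scene")[:,:,::-1]
a=im[145:195,290:340];cv2.imwrite("pics/g5.png",cv2.resize(a,(600,600),interpolation=2))
```

```text
tip U,Y,N mm [ 0.5 -1.8 -8.7] ang -35.9 F U,Y,N [-2.3  1.3  6.9] T.N -0.01 q6 2.46 t 14.15
```

View pics/g5.png

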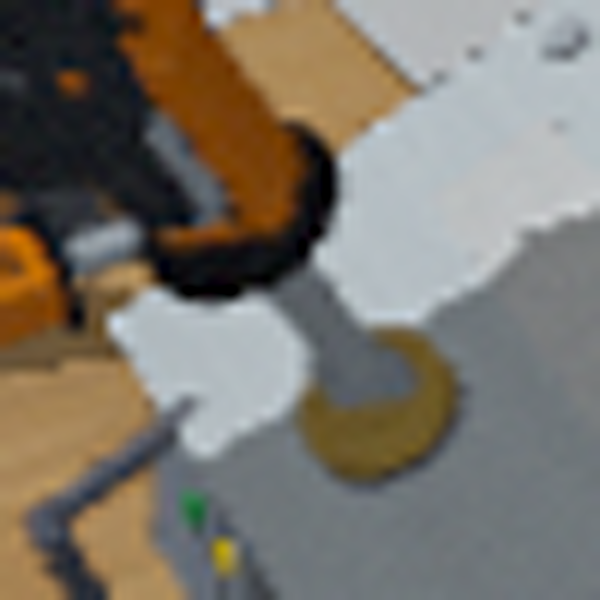

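The floor is felt at about 7 N, 8.7 mm down, and the blade's end is now hidden in the slot at about (375,395). I back off half a millimetre and start turning anticlockwise.

Call:
{"name": "move_arm", "arguments": {"targets": [{"dx": -0.01, "dy": 0.006, "dz": 0.017, "rx": -0.083, "ry": 0.009, "rz": 0.145}, {"dx": 0.002, "dy": 0.006, "dz": 0.001, "rx": -0.083, "ry": 0.009, "rz": 0.145}, {"dx": 0.002, "dy": 0.006, "dz": 0.001, "rx": -0.083, "ry": 0.009, "rz": 0.145}, {"dx": 0.002, "dy": 0.006, "dz": 0.001, "rx": -0.083, "ry": 0.009, "rz": 0.145}, {"dx": 0.002, "dy": 0.006, "dz": 0.001, "rx": -0.083, "ry": 0.009, "rz": 0.145}, {"dx": 0.002, "dy": 0.006, "dz": 0.001, "rx": -0.083, "ry": 0.009, "rz": 0.145}, {"dx": 0.002, "dy": 0.006, "dz": 0.001, "rx": -0.083, "ry": 0.009, "rz": 0.145}, {"dx": 0.002, "dy": 0.006, "dz": 0.001, "rx": -0.083, "ry": 0.009, "rz": 0.145}, {"dx": 0, "dy": 0, "dz": 0, "rx": 0, "ry": 0, "rz": 0}, {"dx": 0, "dy": 0, "dz": 0, "rx": 0, "ry": 0, "rz": 0}], "newtons": 120}}

```text
t: 15.45
tcp_pos: [0.5421, 0.0847, 0.1924]
tool_rot: [0.966, -0.018, 0.257, 0.023]
force: [-3.7, 2.7, 2.1]
finger_gap: 0.292
gripper_force: 117.6
```

```bash
python3 -c "
from h import *
state()"
```

```text
tip U,Y,N mm [ 1.2 -0.4 -8.5] ang 4.1 F U,Y,N [-2.4  2.3  3.8] T.N -0.07 q6 1.77 t 15.45
```

Call:
{"name": "move_arm", "arguments": {"targets": [{"dx": -0.002, "dy": 0.006, "dz": -0.001, "rx": -0.083, "ry": 0.009, "rz": 0.145}, {"dx": -0.002, "dy": 0.006, "dz": -0.001, "rx": -0.083, "ry": 0.009, "rz": 0.145}, {"dx": -0.002, "dy": 0.006, "dz": -0.001, "rx": -0.083, "ry": 0.009, "rz": 0.145}, {"dx": -0.002, "dy": 0.006, "dz": -0.001, "rx": -0.083, "ry": 0.009, "rz": 0.145}, {"dx": -0.002, "dy": 0.006, "dz": -0.001, "rx": -0.083, "ry": 0.009, "rz": 0.145}, {"dx": -0.002, "dy": 0.006, "dz": -0.001, "rx": -0.083, "ry": 0.009, "rz": 0.145}, {"dx": -0.002, "dy": 0.006, "dz": -0.001, "rx": -0.083, "ry": 0.009, "rz": 0.145}, {"dx": -0.002, "dy": 0.006, "dz": -0.001, "rx": -0.083, "ry": 0.009, "rz": 0.145}, {"dx": 0, "dy": 0, "dz": 0, "rx": 0, "ry": 0, "rz": 0}, {"dx": 0, "dy": 0, "dz": 0, "rx": 0, "ry": 0, "rz": 0}]}}

```text
t: 16.7
tcp_pos: [0.5418, 0.0859, 0.1922]
tool_rot: [0.914, 0.314, 0.234, 0.11]
force: [-3.1, 4.5, 1.6]
finger_gap: 0.288
gripper_force: 117.6
```

Run:
```python
from h import *
state()
for n in("scene","top"): cv2.imwrite(f"pics/{n}6.png",cams.snapshot(n)[:,:,::-1])
```

```text
tip U,Y,N mm [ 0.8  0.6 -8.5] ang 44.2 F U,Y,N [-2.2  4.1  3.2] T.N -0.05 q6 1.09 t 16.7
```

Call:
{"name": "move_arm", "arguments": {"targets": [{"dx": -0.003, "dy": 0.004, "dz": -0.002, "rx": -0.083, "ry": 0.009, "rz": 0.145}, {"dx": -0.003, "dy": 0.004, "dz": -0.002, "rx": -0.083, "ry": 0.009, "rz": 0.145}, {"dx": -0.003, "dy": 0.004, "dz": -0.002, "rx": -0.083, "ry": 0.009, "rz": 0.145}, {"dx": 0, "dy": 0, "dz": 0, "rx": 0, "ry": 0, "rz": 0}, {"dx": 0, "dy": 0, "dz": 0, "rx": 0, "ry": 0, "rz": 0}, {"dx": 0, "dy": 0, "dz": 0, "rx": 0, "ry": 0, "rz": 0}, {"dx": 0, "dy": 0, "dz": 0, "rx": 0, "ry": 0, "rz": 0}, {"dx": 0, "dy": 0, "dz": 0, "rx": 0, "ry": 0, "rz": 0}, {"dx": 0, "dy": 0, "dz": 0, "rx": 0, "ry": 0, "rz": 0}, {"dx": 0, "dy": 0, "dz": 0, "rx": 0, "ry": 0, "rz": 0}]}}

```text
t: 18.05
tcp_pos: [0.5416, 0.086, 0.1921]
tool_rot: [0.865, 0.43, 0.217, 0.14]
force: [-4.4, 3.7, 2.7]
finger_gap: 0.292
gripper_force: 117.8
```

Run:
```python
from h import *
s,r,t=state();print(s["ft_torque"].round(2))
```

```text
tip U,Y,N mm [ 0.5  0.8 -8.5] ang 59.1 F U,Y,N [-2.8  3.2  4.8] T.N -0.41 q6 0.83 t 18.05
[0.97 0.75 0.03]
```

The torque has jumped to 0.41 N m at 59°, so the screw is at its stop. I relax by 5° and withdraw along the axis.

Call:
{"name": "move_arm", "arguments": {"targets": [{"dx": 0, "dy": 0, "dz": 0, "rx": 0.083, "ry": -0.009, "rz": -0.145}, {"dx": -0.04, "dy": 0.005, "dz": 0.07, "rx": 0, "ry": 0, "rz": 0}, {"dx": -0.08, "dy": 0.01, "dz": 0.14, "rx": 0, "ry": 0, "rz": 0}, {"dx": -0.08, "dy": 0.01, "dz": 0.14, "rx": 0, "ry": 0, "rz": 0}, {"dx": -0.12, "dy": 0.01, "dz": 0.21, "rx": 0, "ry": 0, "rz": 0}, {"dx": -0.16, "dy": 0.02, "dz": 0.28, "rx": 0, "ry": 0, "rz": 0}, {"dx": -0.2, "dy": 0.02, "dz": 0.35, "rx": 0, "ry": 0, "rz": 0}, {"dx": -0.2, "dy": 0.02, "dz": 0.35, "rx": 0, "ry": 0, "rz": 0}, {"dx": 0, "dy": 0, "dz": 0, "rx": 0, "ry": 0, "rz": 0}, {"dx": 0, "dy": 0, "dz": 0, "rx": 0, "ry": 0, "rz": 0}]}}

```text
t: 19.3
tcp_pos: [0.5196, 0.0884, 0.2306]
tool_rot: [0.882, 0.394, 0.223, 0.131]
force: [0.3, 0.0, -0.9]
finger_gap: 0.287
gripper_force: 117.9
```

Run:
```python
from h import *
s,r,t=state()
for n in("scene","top"): cv2.imwrite(f"pics/{n}7.png",cams.snapshot(n)[:,:,::-1])
a=cv2.imread("pics/scene7.png")[80:200,240:360]; b=cv2.imread("pics/top7.png")[165:205,280:320]
cv2.imwrite("pics/g7.png",np.hstack([cv2.resize(a,(400,400),interpolation=2),cv2.resize(b,(400,400),interpolation=2)]))
a=np.radians(6);go([.585,.3296,.255],tool([0,0,-1],[-np.sin(a),-np.cos(a),0]))
```

```text
tip U,Y,N mm [ 0.6  0.6 35.9] ang 54.4 F U,Y,N [-0.2  0.1 -0.9] T.N -0.04 q6 0.85 t 19.3
pos [0.5196 0.0883 0.2302] shift [2.62 9.65 0.99] turn [ 0.569  0.863 -1.761] q [-0.02  0.28  2.04 -0.16  0.3   0.85]
```

View pics/g7.png

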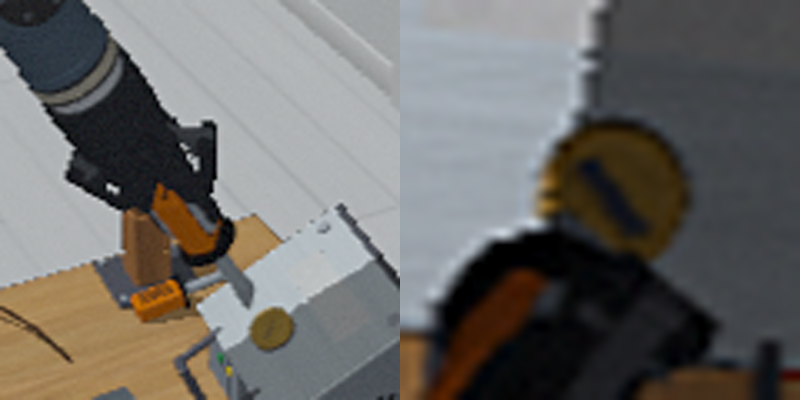

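The slot now runs from (585,165) to (640,232) in the top crop, having swung well over from its first direction. I check the angle with the same method as before.

Run:
```python
from h import *
def slotang(f):
    g=cv2.cvtColor(cv2.imread(f),cv2.COLOR_BGR2GRAY)
    c=proj("top",SLOT-.008*N);P=[]
    for v in range(178,192):
        for u in range(294,309):
            if np.hypot(u-c[0],v-c[1])<6.0 and g[v,u]<29:
                o,d=ray("top",u,v);q=(SLOT-.01*N-o)@N/(d@N)*d+o-SLOT;P.append([q@U*1e3,q@Y*1e3])
    P=np.array(P);m=P.mean(0);w,V=np.linalg.eigh(np.cov((P-m).T));e=V[:,1]*np.sign(V[0,1])
    print(f,len(P),"centre",m.round(1),"sd",np.sqrt(w).round(1),"ang",np.degrees(np.arctan2(e[1],e[0])).round(1))
slotang("pics/top0.png");slotang("pics/top7.png")
```

```text
pics/top0.png 25 centre [-3.7  1.1] sd [2.1 7.3] ang -36.5
pics/top7.png 23 centre [-4.3  1. ] sd [3.  7.7] ang 37.4
```

The slot turned 74° (1.29 rad), and with its small starting angle that puts it at the stop. Now the driver goes back to the stand.

Call:
{"name": "move_arm", "arguments": {"targets": [{"dx": 0.26, "dy": 0.96, "dz": 0.2, "rx": 0.057, "ry": 0.086, "rz": -0.176}, {"dx": 0.26, "dy": 0.96, "dz": 0.2, "rx": 0.057, "ry": 0.086, "rz": -0.176}, {"dx": 0.26, "dy": 0.96, "dz": 0.2, "rx": 0.057, "ry": 0.086, "rz": -0.176}, {"dx": 0.26, "dy": 0.96, "dz": 0.2, "rx": 0.057, "ry": 0.086, "rz": -0.176}, {"dx": 0.26, "dy": 0.96, "dz": 0.1, "rx": 0.057, "ry": 0.086, "rz": -0.176}, {"dx": 0.26, "dy": 0.96, "dz": 0.1, "rx": 0.057, "ry": 0.086, "rz": -0.176}, {"dx": 0.26, "dy": 0.96, "dz": 0, "rx": 0.057, "ry": 0.086, "rz": -0.176}, {"dx": 0.26, "dy": 0.96, "dz": 0, "rx": 0.057, "ry": 0.086, "rz": -0.176}, {"dx": 0.26, "dy": 0.96, "dz": 0, "rx": 0.057, "ry": 0.086, "rz": -0.176}, {"dx": 0.28, "dy": 0.99, "dz": 0, "rx": 0.057, "ry": 0.086, "rz": -0.176}]}}

```text
t: 20.65
tcp_pos: [0.5854, 0.3299, 0.2544]
tool_rot: [0.999, -0.054, -0.0, -0.0]
force: [0.5, -0.3, -1.9]
finger_gap: 0.291
gripper_force: 117.8
```

Call:
{"name": "move_arm", "arguments": {"targets": [{"dx": 0, "dy": 0, "dz": 0, "rx": 0, "ry": 0, "rz": 0}, {"dx": 0, "dy": 0, "dz": 0, "rx": 0, "ry": 0, "rz": 0}, {"dx": 0, "dy": 0, "dz": 0, "rx": 0, "ry": 0, "rz": 0}, {"dx": 0, "dy": 0, "dz": 0, "rx": 0, "ry": 0, "rz": 0}, {"dx": 0, "dy": 0, "dz": 0, "rx": 0, "ry": 0, "rz": 0}, {"dx": 0, "dy": 0, "dz": 0, "rx": 0, "ry": 0, "rz": 0}, {"dx": 0, "dy": 0, "dz": 0, "rx": 0, "ry": 0, "rz": 0}, {"dx": 0, "dy": 0, "dz": 0, "rx": 0, "ry": 0, "rz": 0}, {"dx": 0, "dy": 0, "dz": 0, "rx": 0, "ry": 0, "rz": 0}, {"dx": 0, "dy": 0, "dz": 0, "rx": 0, "ry": 0, "rz": 0}]}}

```text
t: 21.9
tcp_pos: [0.5851, 0.3291, 0.2554]
tool_rot: [0.999, -0.052, 0.001, 0.0]
force: [0.2, -0.5, -1.6]
finger_gap: 0.294
gripper_force: 117.9
```

Run:
```python
from h import *
a=np.radians(6);go([.5854,.3296,.108],tool([0,0,-1],[-np.sin(a),-np.cos(a),0]))
s,r,t=state();print(proj("scene",t))
cv2.imwrite("pics/scene8.png",cams.snapshot("scene")[:,:,::-1])
a=cv2.imread("pics/scene8.png")[60:180,240:360];cv2.imwrite("pics/g8.png",cv2.resize(a,(600,600),interpolation=2))
```

```text
pos [0.5851 0.3291 0.2554] shift [ 0.01  0.02 -5.9 ] turn [ 0.001  0.004 -0.001] q [ 0.35  0.57  1.28 -0.    1.29  2.02]
tip U,Y,N mm [ -3.5 247.1  51.4] ang 0.4 F U,Y,N [-0.6 -0.5 -1.6] T.N -0.04 q6 2.02 t 21.9
[283.12190343 124.02354045]
```

View pics/g8.png

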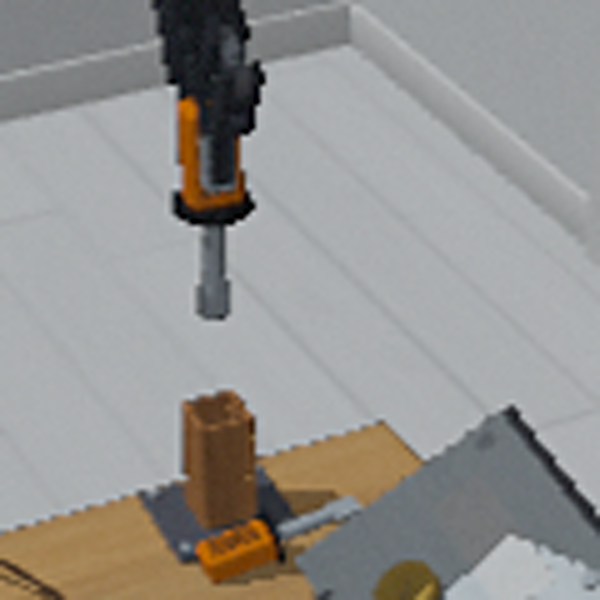

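The driver hangs straight, its tip at about (213,318) in the crop, right above the stand mouth at (218,405) as before. Lower it.

Call:
{"name": "move_arm", "arguments": {"targets": [{"dx": 0, "dy": 0.02, "dz": -0.7, "rx": 0, "ry": 0, "rz": 0}, {"dx": 0, "dy": 0, "dz": -0.7, "rx": 0, "ry": 0, "rz": 0}, {"dx": 0, "dy": 0, "dz": -0.7, "rx": 0, "ry": 0, "rz": 0}, {"dx": 0, "dy": 0, "dz": -0.7, "rx": 0, "ry": 0, "rz": 0}, {"dx": 0, "dy": 0, "dz": -0.7, "rx": 0, "ry": 0, "rz": 0}, {"dx": 0, "dy": 0, "dz": -0.7, "rx": 0, "ry": 0, "rz": 0}, {"dx": 0, "dy": 0, "dz": -0.7, "rx": 0, "ry": 0, "rz": 0}, {"dx": 0, "dy": 0, "dz": -0.6, "rx": 0, "ry": 0, "rz": 0}, {"dx": 0, "dy": 0, "dz": -0.4, "rx": 0, "ry": 0, "rz": 0}, {"dx": 0, "dy": 0, "dz": 0, "rx": 0, "ry": 0, "rz": 0}]}}

```text
t: 23.2
tcp_pos: [0.5853, 0.3297, 0.1077]
tool_rot: [0.999, -0.052, 0.001, 0.0]
force: [0.1, 0.7, -1.5]
finger_gap: 0.291
gripper_force: 118.5
```

Call:
{"name": "move_arm", "arguments": {"targets": [{"dx": 0, "dy": 0, "dz": 0, "rx": 0, "ry": 0, "rz": 0}, {"dx": 0, "dy": 0, "dz": 0, "rx": 0, "ry": 0, "rz": 0}, {"dx": 0, "dy": 0, "dz": 0, "rx": 0, "ry": 0, "rz": 0}, {"dx": 0, "dy": 0, "dz": 0, "rx": 0, "ry": 0, "rz": 0}, {"dx": 0, "dy": 0, "dz": 0, "rx": 0, "ry": 0, "rz": 0}, {"dx": 0, "dy": 0, "dz": 0, "rx": 0, "ry": 0, "rz": 0}, {"dx": 0, "dy": 0, "dz": 0, "rx": 0, "ry": 0, "rz": 0}, {"dx": 0, "dy": 0, "dz": 0, "rx": 0, "ry": 0, "rz": 0}, {"dx": 0, "dy": 0, "dz": 0, "rx": 0, "ry": 0, "rz": 0}, {"dx": 0, "dy": 0, "dz": 0, "rx": 0, "ry": 0, "rz": 0}], "claw": 90}}

```text
t: 24.45
tcp_pos: [0.585, 0.3296, 0.1079]
tool_rot: [0.999, -0.052, 0.001, 0.0]
force: [-0.1, -0.0, -0.8]
finger_gap: 0.899
gripper_force: 0.0
```

Call:
{"name": "move_arm", "arguments": {"targets": [{"dx": 0, "dy": 0, "dz": 0.4, "rx": 0, "ry": 0, "rz": 0}, {"dx": 0, "dy": 0, "dz": 0.6, "rx": 0, "ry": 0, "rz": 0}, {"dx": 0, "dy": 0, "dz": 0.6, "rx": 0, "ry": 0, "rz": 0}, {"dx": 0, "dy": 0, "dz": 0.6, "rx": 0, "ry": 0, "rz": 0}, {"dx": 0, "dy": 0, "dz": 0.6, "rx": 0, "ry": 0, "rz": 0}, {"dx": 0, "dy": 0, "dz": 0.8, "rx": 0, "ry": 0, "rz": 0}, {"dx": 0, "dy": 0, "dz": 0.8, "rx": 0, "ry": 0, "rz": 0}, {"dx": 0, "dy": 0, "dz": 0.8, "rx": 0, "ry": 0, "rz": 0}, {"dx": 0, "dy": 0, "dz": 0.8, "rx": 0, "ry": 0, "rz": 0}, {"dx": 0, "dy": 0, "dz": 0, "rx": 0, "ry": 0, "rz": 0}]}}

```text
t: 25.7
tcp_pos: [0.5861, 0.33, 0.2606]
tool_rot: [0.999, -0.052, 0.003, -0.001]
force: [0.5, -0.0, 0.2]
finger_gap: 0.901
gripper_force: 0.0
```

```bash
cat >> h.py <<'E'
BAR=np.array([.5193,.0873,.056]); HINGE=BAR+.198*U
def barpose(th,back=0.,out=0.,tilt=30):
    # bar position at lid angle th; tool keeps pointing down-forward, closing along slope
    p=HINGE-.198*R.from_rotvec(Y*th).apply(U)
    t=np.radians(tilt);zd=np.sin(t)*X-np.cos(t)*Z
    return p+zd*(.0187-back),tool(zd,np.cos(t)*X+np.sin(t)*Z)
E
python3 - <<'E'
from h import *
# tool y sign: take both
p,r=barpose(0,.10);go(p,r);go(p,r*R.from_rotvec([0,0,np.pi]))
print("hinge",HINGE,"bar end",barpose(1.4)[0])
E
```

```text
pos [0.5861 0.33   0.2606] shift [-4.29 -9.53 -5.37] turn [-0.874 -0.687  2.911] q [ 0.35  0.56  1.28 -0.    1.3   2.02]
pos [0.5861 0.33   0.2606] shift [-4.29 -9.53 -5.37] turn [ 0.703 -0.852 -2.933] q [ 0.35  0.56  1.28 -0.    1.3   2.02]
hinge [0.6897375  0.06848353 0.155     ] bar end [0.5730919  0.08136132 0.29095663]
```

Call:
{"name": "move_arm", "arguments": {"targets": [{"dx": -0.43, "dy": -0.95, "dz": 0, "rx": -0.087, "ry": -0.069, "rz": 0.291}, {"dx": -0.43, "dy": -0.95, "dz": 0, "rx": -0.087, "ry": -0.069, "rz": 0.291}, {"dx": -0.43, "dy": -0.95, "dz": 0, "rx": -0.087, "ry": -0.069, "rz": 0.291}, {"dx": -0.43, "dy": -0.95, "dz": 0, "rx": -0.087, "ry": -0.069, "rz": 0.291}, {"dx": -0.43, "dy": -0.95, "dz": 0, "rx": -0.087, "ry": -0.069, "rz": 0.291}, {"dx": -0.43, "dy": -0.95, "dz": 0, "rx": -0.087, "ry": -0.069, "rz": 0.291}, {"dx": -0.43, "dy": -0.95, "dz": -0.6, "rx": -0.087, "ry": -0.069, "rz": 0.291}, {"dx": -0.43, "dy": -0.95, "dz": -0.6, "rx": -0.087, "ry": -0.069, "rz": 0.291}, {"dx": -0.43, "dy": -0.95, "dz": -0.6, "rx": -0.087, "ry": -0.069, "rz": 0.291}, {"dx": -0.42, "dy": -0.95, "dz": -0.6, "rx": -0.087, "ry": -0.069, "rz": 0.291}], "claw": 35, "newtons": 50}}

```text
t: 26.95
tcp_pos: [0.4767, 0.0918, 0.1974]
tool_rot: [0.718, 0.646, 0.173, 0.194]
force: [0.3, -0.7, -1.1]
finger_gap: 0.35
gripper_force: 0.0
```

Run:
```python
from h import *
go(*barpose(0,.06)); go(*barpose(0,0))
for n in("scene","top"): cv2.imwrite(f"pics/{n}9.png",cams.snapshot(n)[:,:,::-1])
a=cv2.imread("pics/scene9.png")[80:230,240:390]; b=cv2.imread("pics/top9.png")[130:250,190:340]
cv2.imwrite("pics/g9.png",np.hstack([cv2.resize(a,(400,400),interpolation=2),cv2.copyMakeBorder(cv2.resize(b,(400,320),interpolation=2),0,80,0,0,cv2.BORDER_CONSTANT)]))
```

```text
pos [0.4767 0.0918 0.1974] shift [ 0.88 -0.09 -4.23] turn [ 0.007  0.004 -0.007] q [-0.01  0.31  2.18 -0.38  0.14  0.46]
pos [0.4767 0.0918 0.1974] shift [ 2.08 -0.22 -6.3 ] turn [ 0.007  0.004 -0.007] q [-0.01  0.31  2.18 -0.38  0.14  0.46]
```

View pics/g9.png

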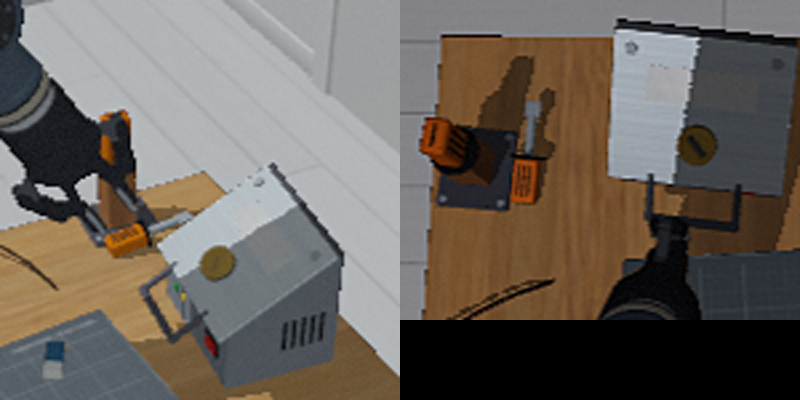

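The gripper stands above and in front of the bar, the driver is upright in its stand at (435,140) in the right crop, and the lid is shut. Joint 5 is near its lower limit, so I fit the planar arm geometry to check the reach along the lid's arc.

```bash
cat > kin.py <<'E'
from h import *
from scipy.optimize import least_squares
D=np.array([[.6145,.2304,.5284,1.4338,np.pi],[.6618,.2314,.59,1.31,np.pi],[.6616,.107,.73,1.41,np.pi],[.662,.2454,.58,1.29,np.pi],
[.520,.231,.28,2.04,2.618],[.535,.2038,.35,2.04,2.618],[.4757,.1974,.31,2.18,2.618]])
def fk(p,q2,q3,phi):
    a,h,L1,L2,dl,Lw=p
    return a+L1*np.sin(q2)+L2*np.sin(q2+q3+dl)+Lw*np.sin(phi),h+L1*np.cos(q2)+L2*np.cos(q2+q3+dl)+Lw*np.cos(phi)
f=lambda p:np.r_[[np.subtract(fk(p,*r[2:]),r[:2]) for r in D]].ravel()
F=least_squares(f,[0,.3,.4,.4,0,.25]);print(F.x.round(3),"res mm",(abs(f(F.x)).max()*1e3).round(1))
def ik(x,z,tilt):
    phi=np.pi-np.radians(tilt)
    g=least_squares(lambda q:np.subtract(fk(F.x,*q,phi),(x,z)),[.5,1.8]);q2,q3=g.x
    return np.r_[q2,q3,phi-q2-q3,np.sqrt(2*g.cost)*1e3].round(2)
for th in(0,.35,.7,1.05,1.4):
    for tilt in(30,20,10):
        p,_=barpose(th,0,0,tilt);print(th,tilt,p.round(3),ik(p[0],p[2],tilt))
p,_=barpose(0,.06);print("pre",ik(p[0],p[2],30))
E
python3 kin.py
```

```text
[-0.005  0.269  0.593  0.408  0.275  0.299] res mm 1.7
0 30 [0.529 0.086 0.04 ] [ 0.74  2.17 -0.29  0.  ]
0 20 [0.526 0.087 0.038] [0.7  2.05 0.04 0.  ]
0 10 [0.523 0.087 0.038] [0.69 1.93 0.35 0.  ]
0.35 30 [0.505 0.089 0.105] [ 0.57  2.2  -0.15  0.  ]
0.35 20 [0.502 0.089 0.103] [0.54 2.08 0.18 0.  ]
0.35 10 [0.499 0.09  0.102] [0.54 1.96 0.47 0.  ]
0.7 30 [0.505 0.089 0.174] [0.39 2.14 0.09 0.  ]
0.7 20 [0.502 0.089 0.172] [0.39 2.02 0.39 0.  ]
0.7 10 [0.499 0.09  0.171] [0.41 1.9  0.65 0.  ]
1.05 30 [0.529 0.086 0.238] [0.28 2.01 0.33 0.  ]
1.05 20 [0.526 0.087 0.237] [0.3  1.89 0.6  0.  ]
1.05 10 [0.523 0.087 0.236] [0.34 1.78 0.85 0.  ]
1.4 30 [0.573 0.081 0.291] [0.25 1.85 0.52 0.  ]
1.4 20 [0.57  0.082 0.29 ] [0.28 1.73 0.78 0.  ]
1.4 10 [0.567 0.082 0.289] [0.33 1.61 1.02 0.  ]
pre [ 0.6   2.22 -0.2   0.  ]
```

A 30° tilt isn't reachable at the bar, but 10° is along the whole arc, so I use that.

Run:
```python
from h import *
go(*barpose(0,.07,0,10))
```

```text
pos [0.4727 0.09   0.1947] shift [ 1.51 -0.07 -3.53] turn [0.079 0.646 0.009] q [-0.01  0.31  2.18 -0.38  0.15  0.47]
```

Call:
{"name": "move_arm", "arguments": {"targets": [{"dx": 0.21, "dy": -0.01, "dz": -0.5, "rx": 0.011, "ry": 0.092, "rz": 0}, {"dx": 0.21, "dy": -0.01, "dz": -0.5, "rx": 0.011, "ry": 0.092, "rz": 0}, {"dx": 0.21, "dy": -0.01, "dz": -0.5, "rx": 0.011, "ry": 0.092, "rz": 0}, {"dx": 0.21, "dy": -0.01, "dz": -0.5, "rx": 0.011, "ry": 0.092, "rz": 0}, {"dx": 0.21, "dy": -0.01, "dz": -0.5, "rx": 0.011, "ry": 0.092, "rz": 0}, {"dx": 0.21, "dy": -0.01, "dz": -0.5, "rx": 0.011, "ry": 0.092, "rz": 0}, {"dx": 0.21, "dy": -0.01, "dz": -0.5, "rx": 0.011, "ry": 0.092, "rz": 0}, {"dx": 0, "dy": 0, "dz": 0, "rx": 0, "ry": 0, "rz": 0}, {"dx": 0, "dy": 0, "dz": 0, "rx": 0, "ry": 0, "rz": 0}, {"dx": 0, "dy": 0, "dz": 0, "rx": 0, "ry": 0, "rz": 0}], "claw": 32}}

```text
t: 28.3
tcp_pos: [0.514, 0.0907, 0.1108]
tool_rot: [0.742, 0.664, 0.062, 0.069]
force: [-0.0, 0.2, 0.4]
finger_gap: 0.319
gripper_force: 0.0
```

Run:
```python
from h import *
go(*barpose(0,0,0,10))
```

```text
pos [0.514  0.0907 0.1108] shift [ 0.34 -0.15 -2.93] turn [0.001 0.021 0.004] q [-0.03  0.54  1.93 -0.03  0.49  0.11]
```

Call:
{"name": "move_arm", "arguments": {"targets": [{"dx": 0.04, "dy": -0.02, "dz": -0.36, "rx": 0, "ry": 0, "rz": 0}, {"dx": 0.04, "dy": -0.02, "dz": -0.36, "rx": 0, "ry": 0, "rz": 0}, {"dx": 0.04, "dy": -0.02, "dz": -0.36, "rx": 0, "ry": 0, "rz": 0}, {"dx": 0.04, "dy": -0.02, "dz": -0.36, "rx": 0, "ry": 0, "rz": 0}, {"dx": 0.04, "dy": -0.02, "dz": -0.36, "rx": 0, "ry": 0, "rz": 0}, {"dx": 0.04, "dy": -0.02, "dz": -0.36, "rx": 0, "ry": 0, "rz": 0}, {"dx": 0.04, "dy": -0.02, "dz": -0.36, "rx": 0, "ry": 0, "rz": 0}, {"dx": 0.04, "dy": -0.01, "dz": -0.36, "rx": 0, "ry": 0, "rz": 0}, {"dx": 0, "dy": 0, "dz": 0, "rx": 0, "ry": 0, "rz": 0}, {"dx": 0, "dy": 0, "dz": 0, "rx": 0, "ry": 0, "rz": 0}]}}

```text
t: 29.55
tcp_pos: [0.5226, 0.0866, 0.0385]
tool_rot: [0.742, 0.664, 0.062, 0.069]
force: [0.3, -1.2, 0.6]
finger_gap: 0.318
gripper_force: 0.0
```

Call:
{"name": "move_arm", "arguments": {"targets": [{"dx": 0, "dy": 0, "dz": 0, "rx": 0, "ry": 0, "rz": 0}, {"dx": 0, "dy": 0, "dz": 0, "rx": 0, "ry": 0, "rz": 0}, {"dx": 0, "dy": 0, "dz": 0, "rx": 0, "ry": 0, "rz": 0}, {"dx": 0, "dy": 0, "dz": 0, "rx": 0, "ry": 0, "rz": 0}, {"dx": 0, "dy": 0, "dz": 0, "rx": 0, "ry": 0, "rz": 0}, {"dx": 0, "dy": 0, "dz": 0, "rx": 0, "ry": 0, "rz": 0}, {"dx": 0, "dy": 0, "dz": 0, "rx": 0, "ry": 0, "rz": 0}, {"dx": 0, "dy": 0, "dz": 0, "rx": 0, "ry": 0, "rz": 0}, {"dx": 0, "dy": 0, "dz": 0, "rx": 0, "ry": 0, "rz": 0}, {"dx": 0, "dy": 0, "dz": 0, "rx": 0, "ry": 0, "rz": 0}], "claw": 0, "newtons": 40}}

```text
t: 30.8
tcp_pos: [0.5221, 0.0867, 0.0387]
tool_rot: [0.742, 0.664, 0.062, 0.069]
force: [-3.0, 0.5, 6.4]
finger_gap: 0.096
gripper_force: 39.3
```

Run:
```python
from h import *
s=sensors.sense();p0=s["tcp_pos"];off=p0-barpose(0,0,0,10)[0]
print("off",off*1e3,s["q"].round(2),s["force"])
prev=p0
for th in np.arange(1,21)*.07:
    p=barpose(th,0,0,10)[0]+off
    print(round(th,2),((p-prev)/.025).round(3));prev=p
```

```text
off [-0.43484107 -0.28278569  1.07961581] [-0.04  0.69  1.95 -0.04  0.32  0.11] [-3.04240548  0.49551801  6.36256505]
0.07 [-0.259  0.029  0.489]
0.14 [-0.224  0.025  0.506]
0.21 [-0.188  0.021  0.521]
0.28 [-0.152  0.017  0.533]
0.35 [-0.114  0.013  0.542]
0.42 [-0.076  0.008  0.549]
0.49 [-0.038  0.004  0.553]
0.56 [ 0.001 -0.     0.554]
0.63 [ 0.039 -0.004  0.553]
0.7 [ 0.078 -0.009  0.549]
0.77 [ 0.116 -0.013  0.542]
0.84 [ 0.153 -0.017  0.532]
0.91 [ 0.19  -0.021  0.52 ]
0.98 [ 0.225 -0.025  0.506]
1.05 [ 0.26  -0.029  0.489]
1.12 [ 0.293 -0.032  0.469]
1.19 [ 0.325 -0.036  0.447]
1.26 [ 0.356 -0.039  0.423]
1.33 [ 0.384 -0.042  0.397]
1.4 [ 0.411 -0.045  0.369]
```

The bar is gripped (opening about 8–10 mm). Now I follow the arc.

Call:
{"name": "move_arm", "arguments": {"targets": [{"dx": -0.26, "dy": 0.029, "dz": 0.49, "rx": 0, "ry": 0, "rz": 0}, {"dx": -0.225, "dy": 0.025, "dz": 0.505, "rx": 0, "ry": 0, "rz": 0}, {"dx": -0.19, "dy": 0.021, "dz": 0.52, "rx": 0, "ry": 0, "rz": 0}, {"dx": -0.15, "dy": 0.017, "dz": 0.535, "rx": 0, "ry": 0, "rz": 0}, {"dx": -0.115, "dy": 0.013, "dz": 0.54, "rx": 0, "ry": 0, "rz": 0}, {"dx": -0.075, "dy": 0.008, "dz": 0.55, "rx": 0, "ry": 0, "rz": 0}, {"dx": -0.04, "dy": 0.004, "dz": 0.555, "rx": 0, "ry": 0, "rz": 0}, {"dx": 0, "dy": 0, "dz": 0.555, "rx": 0, "ry": 0, "rz": 0}, {"dx": 0.04, "dy": -0.004, "dz": 0.555, "rx": 0, "ry": 0, "rz": 0}, {"dx": 0.08, "dy": -0.009, "dz": 0.55, "rx": 0, "ry": 0, "rz": 0}]}}

```text
t: 32.05
tcp_pos: [0.4993, 0.0892, 0.1733]
tool_rot: [0.742, 0.663, 0.062, 0.069]
force: [5.0, 0.5, -5.9]
finger_gap: 0.097
gripper_force: 38.8
```

Run:
```python
from h import *
go(barpose(.7,0,0,10)[0],barpose(.7,0,0,10)[1]);go(*barpose(1.4,0,0,10))
```

```text
pos [0.4993 0.0892 0.1733] shift [-0.    0.01 -0.08] turn [0.001 0.022 0.004] q [-0.04  0.4   1.91 -0.02  0.64  0.09]
pos [0.4993 0.0892 0.1733] shift [ 2.71 -0.28  4.62] turn [0.001 0.022 0.004] q [-0.04  0.4   1.91 -0.02  0.64  0.09]
```

Call:
{"name": "move_arm", "arguments": {"targets": [{"dx": 0.115, "dy": -0.013, "dz": 0.54, "rx": 0, "ry": 0, "rz": 0}, {"dx": 0.155, "dy": -0.017, "dz": 0.53, "rx": 0, "ry": 0, "rz": 0}, {"dx": 0.19, "dy": -0.021, "dz": 0.52, "rx": 0, "ry": 0, "rz": 0}, {"dx": 0.225, "dy": -0.025, "dz": 0.505, "rx": 0, "ry": 0, "rz": 0}, {"dx": 0.26, "dy": -0.029, "dz": 0.49, "rx": 0, "ry": 0, "rz": 0}, {"dx": 0.295, "dy": -0.032, "dz": 0.47, "rx": 0, "ry": 0, "rz": 0}, {"dx": 0.325, "dy": -0.036, "dz": 0.445, "rx": 0, "ry": 0, "rz": 0}, {"dx": 0.355, "dy": -0.039, "dz": 0.425, "rx": 0, "ry": 0, "rz": 0}, {"dx": 0.385, "dy": -0.042, "dz": 0.395, "rx": 0, "ry": 0, "rz": 0}, {"dx": 0.4, "dy": -0.045, "dz": 0.36, "rx": 0, "ry": 0, "rz": 0}]}}

```text
t: 33.3
tcp_pos: [0.5618, 0.0824, 0.2895]
tool_rot: [0.743, 0.664, 0.058, 0.065]
force: [-12.3, 1.2, 5.9]
finger_gap: 0.095
gripper_force: 39.2
```

Call:
{"name": "move_arm", "arguments": {"targets": [{"dx": 0.09, "dy": -0.01, "dz": 0.07, "rx": 0, "ry": 0, "rz": 0}, {"dx": 0, "dy": 0, "dz": 0, "rx": 0, "ry": 0, "rz": 0}, {"dx": 0, "dy": 0, "dz": 0, "rx": 0, "ry": 0, "rz": 0}, {"dx": 0, "dy": 0, "dz": 0, "rx": 0, "ry": 0, "rz": 0}, {"dx": 0, "dy": 0, "dz": 0, "rx": 0, "ry": 0, "rz": 0}, {"dx": 0, "dy": 0, "dz": 0, "rx": 0, "ry": 0, "rz": 0}, {"dx": 0, "dy": 0, "dz": 0, "rx": 0, "ry": 0, "rz": 0}, {"dx": 0, "dy": 0, "dz": 0, "rx": 0, "ry": 0, "rz": 0}, {"dx": 0, "dy": 0, "dz": 0, "rx": 0, "ry": 0, "rz": 0}, {"dx": 0, "dy": 0, "dz": 0, "rx": 0, "ry": 0, "rz": 0}]}}

```text
t: 34.55
tcp_pos: [0.5661, 0.0819, 0.2927]
tool_rot: [0.742, 0.664, 0.06, 0.067]
force: [-11.4, 1.2, 9.7]
finger_gap: 0.096
gripper_force: 39.9
```

```bash
cat > ang.py <<'E'
from h import *
s=sensors.sense();r=R.from_quat(s["tool_rot"]);b=s["tcp_pos"]-r.apply([0,0,.0187])-HINGE
print("radius",np.hypot(b@X,b[2]).round(4),"lid",(np.radians(210)-np.arctan2(b[2],b@X)).round(3),"force",s["force"].round(1))
E
python3 ang.py
```

```text
radius 0.2017 lid 1.409 force [-11.4   1.2   9.7]
```

Call:
{"name": "move_arm", "arguments": {"targets": [{"dx": 0.05, "dy": -0.005, "dz": 0.12, "rx": 0, "ry": 0, "rz": 0}, {"dx": 0.1, "dy": -0.01, "dz": 0.1, "rx": 0, "ry": 0, "rz": 0}, {"dx": 0, "dy": 0, "dz": 0, "rx": 0, "ry": 0, "rz": 0}, {"dx": 0, "dy": 0, "dz": 0, "rx": 0, "ry": 0, "rz": 0}, {"dx": 0, "dy": 0, "dz": 0, "rx": 0, "ry": 0, "rz": 0}, {"dx": 0, "dy": 0, "dz": 0, "rx": 0, "ry": 0, "rz": 0}, {"dx": 0, "dy": 0, "dz": 0, "rx": 0, "ry": 0, "rz": 0}, {"dx": 0, "dy": 0, "dz": 0, "rx": 0, "ry": 0, "rz": 0}, {"dx": 0, "dy": 0, "dz": 0, "rx": 0, "ry": 0, "rz": 0}, {"dx": 0, "dy": 0, "dz": 0, "rx": 0, "ry": 0, "rz": 0}]}}

```text
t: 35.8
tcp_pos: [0.5686, 0.0816, 0.295]
tool_rot: [0.743, 0.664, 0.058, 0.065]
force: [-8.3, 1.2, -1.5]
finger_gap: 0.096
gripper_force: 39.7
```

```bash
python3 ang.py
python3 - <<'E'
from h import *
for n in("scene","top"): cv2.imwrite(f"pics/{n}10.png",cams.snapshot(n)[:,:,::-1])
E
```

```text
radius 0.2018 lid 1.426 force [-8.3  1.2 -1.5]
```

Call:
{"name": "move_arm", "arguments": {"targets": [{"dx": 0.1, "dy": -0.01, "dz": 0.1, "rx": 0, "ry": 0, "rz": 0}, {"dx": 0.06, "dy": -0.01, "dz": 0.06, "rx": 0, "ry": 0, "rz": 0}, {"dx": 0, "dy": 0, "dz": 0, "rx": 0, "ry": 0, "rz": 0}, {"dx": 0, "dy": 0, "dz": 0, "rx": 0, "ry": 0, "rz": 0}, {"dx": 0, "dy": 0, "dz": 0, "rx": 0, "ry": 0, "rz": 0}, {"dx": 0, "dy": 0, "dz": 0, "rx": 0, "ry": 0, "rz": 0}, {"dx": 0, "dy": 0, "dz": 0, "rx": 0, "ry": 0, "rz": 0}, {"dx": 0, "dy": 0, "dz": 0, "rx": 0, "ry": 0, "rz": 0}, {"dx": 0, "dy": 0, "dz": 0, "rx": 0, "ry": 0, "rz": 0}, {"dx": 0, "dy": 0, "dz": 0, "rx": 0, "ry": 0, "rz": 0}]}}

```text
t: 37.15
tcp_pos: [0.5685, 0.0816, 0.295]
tool_rot: [0.743, 0.664, 0.054, 0.061]
force: [-10.6, 2.1, -10.7]
finger_gap: 0.095
gripper_force: 39.0
```

```bash
python3 ang.py
```

```text
radius 0.2019 lid 1.427 force [-10.6   2.1 -10.7]
```

The tool no longer advances and the force has risen to 15 N, so the lid is on its stop. Unload, release and retreat.

Call:
{"name": "move_arm", "arguments": {"targets": [{"dx": -0.1, "dy": 0.01, "dz": -0.1, "rx": 0, "ry": 0, "rz": 0}, {"dx": 0, "dy": 0, "dz": 0, "rx": 0, "ry": 0, "rz": 0}, {"dx": 0, "dy": 0, "dz": 0, "rx": 0, "ry": 0, "rz": 0}, {"dx": 0, "dy": 0, "dz": 0, "rx": 0, "ry": 0, "rz": 0}, {"dx": 0, "dy": 0, "dz": 0, "rx": 0, "ry": 0, "rz": 0}, {"dx": 0, "dy": 0, "dz": 0, "rx": 0, "ry": 0, "rz": 0}, {"dx": 0, "dy": 0, "dz": 0, "rx": 0, "ry": 0, "rz": 0}, {"dx": 0, "dy": 0, "dz": 0, "rx": 0, "ry": 0, "rz": 0}, {"dx": 0, "dy": 0, "dz": 0, "rx": 0, "ry": 0, "rz": 0}, {"dx": 0, "dy": 0, "dz": 0, "rx": 0, "ry": 0, "rz": 0}], "claw": 36}}

```text
t: 38.4
tcp_pos: [0.5743, 0.0808, 0.298]
tool_rot: [0.742, 0.664, 0.062, 0.069]
force: [-0.4, 0.6, 0.4]
finger_gap: 0.357
gripper_force: 0.0
```

Call:
{"name": "move_arm", "arguments": {"targets": [{"dx": -0.05, "dy": 0.005, "dz": 0.25, "rx": 0, "ry": 0, "rz": 0}, {"dx": -0.07, "dy": 0.005, "dz": 0.4, "rx": 0, "ry": 0, "rz": 0}, {"dx": -0.07, "dy": 0.005, "dz": 0.4, "rx": 0, "ry": 0, "rz": 0}, {"dx": -0.09, "dy": 0.01, "dz": 0.5, "rx": 0, "ry": 0, "rz": 0}, {"dx": -0.09, "dy": 0.01, "dz": 0.5, "rx": 0, "ry": 0, "rz": 0}, {"dx": -0.09, "dy": 0.01, "dz": 0.5, "rx": 0, "ry": 0, "rz": 0}, {"dx": -0.2, "dy": 0, "dz": 0.5, "rx": 0, "ry": 0, "rz": 0}, {"dx": -0.5, "dy": 0, "dz": 0.4, "rx": 0, "ry": 0, "rz": 0}, {"dx": -0.5, "dy": 0, "dz": 0.2, "rx": 0, "ry": 0, "rz": 0}, {"dx": 0, "dy": 0, "dz": 0, "rx": 0, "ry": 0, "rz": 0}]}}

```text
t: 39.65
tcp_pos: [0.5316, 0.0821, 0.3898]
tool_rot: [0.742, 0.664, 0.062, 0.069]
force: [0.0, 0.4, -0.2]
finger_gap: 0.356
gripper_force: 0.0
```

Run:
```python
from h import *
for n in("scene","top"): cv2.imwrite(f"pics/{n}11.png",cams.snapshot(n)[:,:,::-1])
a=cv2.imread("pics/scene11.png")[60:240,220:400]; b=cv2.imread("pics/top11.png")[110:300,190:460]
cv2.imwrite("pics/g11.png",np.hstack([cv2.resize(a,(400,400),interpolation=2),cv2.copyMakeBorder(cv2.resize(b,(400,281),interpolation=2),0,119,0,0,cv2.BORDER_CONSTANT)]))
for th in(1.25,1.32,1.4):
    D=R.from_rotvec(Y*th);p=HINGE-.198*D.apply(U)
    print(th,[proj("scene",p+k*.045*Y).round(1) for k in(1,-1)],[proj("top",p+k*.045*Y).round(1) for k in(1,-1)])
```

```text
1.25 [array([301.4, 120.8]), array([314. , 138.2])] [array([273. , 183.5]), array([313.6, 188.2])]
1.32 [array([304.8, 116.9]), array([317.5, 134.2])] [array([273. , 178.2]), array([314. , 182.9])]
1.4 [array([308.9, 112.6]), array([321.9, 129.8])] [array([273.1, 171.7]), array([314.5, 176.4])]
```

View pics/g11.png

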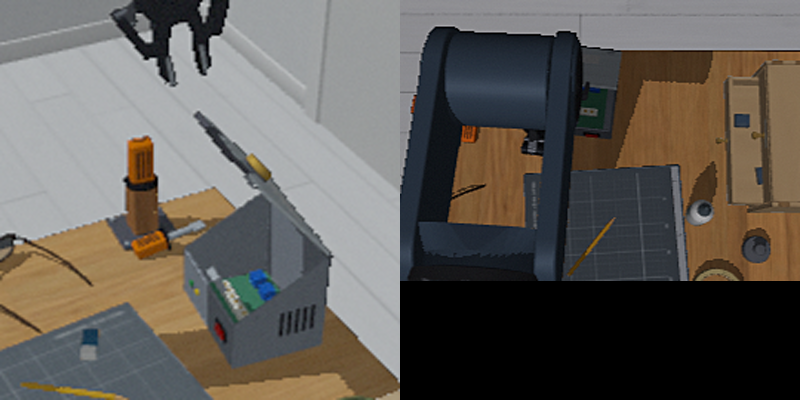

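The lid stands open. Its handle end is at about (310,112) in the scene image, where I predicted (308.9,112.6) for 1.4 rad. The driver is upright in its stand at (140,170) in the left crop. The glue bottle and the paperweight are where they were, and the gripper is clear.

```bash
python3 -c "
from station import order
print(order.sign_off())"
```

```text
the job is handed in; nothing more can be done
None
```

The job is handed in, though sign-off returned no verdict: the screw is at its stop, the driver is upright in its stand and the lid is open at its stop, but the small spare driver was knocked over and lies on the desk beside the stand.

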